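Load the last coil and close up the pack in the ratchet clamp

TASK

Take the bronze coil that leans on the little aluminium easel and stand it upright on its rim across the white rails of the bench clamp, between the row of three coils and the rubber press pad, and let go of it. Then pump the orange trigger, letting it come right up after each stroke, until the ratchet holds the whole pack snug against the backstop: stop at the first stroke that is clearly stiff before its bottom stop and leaves the pad pushed back a few millimetres on its spring, so as not to crush the coils, and never push the jaw by hand. Finally press the red release so that the jaw springs fully home and the closed pack stays standing on the rails, and leave the other things on the bench where they are.

Things in the scene. Friction and masses are not known exactly. Their poses are not given: they have to be found in the camera images.
- clamp: Bench clamp, base 335x110x12. Origin on the table under its axis; +x = pushing direction of the jaw, z up. A coil standing across the white rails (x -25 to 140) has its axis along x, centre y 0, z 66. Rails: within 23 of y 0, below z 45; fingers fit beside them. Blue housing x -152 to -60, 52 wide, to z 119. Slot for the new coil: from the pad (x -14 at start) to the row (from x +22..+26).
- jaw: Jaw: toothed bar with blue plate 50x52 mm. Its frame coincides with the clamp's when home, so its x in the clamp's frame is its travel (0 home, 72 mm most). A full trigger stroke carries it 9 to 12 mm; the ratchet then holds it at steps of 8 mm (7.5, 15.5, 23.5 ..). A weak spring (2 to 3 N) takes it home when released. Do not push it by hand.
- press_pad: Rubber pad 44x44x8 mm, sprung 22 mm in front of the jaw plate (1.5 N per mm). Its frame coincides with the jaw's, moving to -x as it is pushed back. Snug: it presses the new coil with over 5 N (3.5 mm) with the trigger up; dragging the loose row takes 2 to 4 N. Over 30 N crushes the coils: each stroke past snug adds 12 N, so two extra always crush, one may.
- pad_face (a point): Middle of the press pad's front face, 66 mm above the table; axes as the clamp's.
- stop_face (a point): Middle of the face of the steel backstop (56x66x16 mm) that ends the row, 66 mm above the table; axes as the clamp's, -x towards the coils. It is set differently each time and stays put. In a closed pack the coils' centres lie 10, 30, 50 and 70 mm from this face.
- trigger (a joint): Angle of the pump trigger (rad): 0 up, 0.62 at its hard bottom stop. A spring brings it up. A step is gained by a stroke beyond 0.50 (0.55 when the pack is tight); the trigger must then come up to 0 before the next.
- trigger_pad (a point): Middle of the top face of the orange paddle (46x40x8 mm, outer end 16 degrees higher), about 134 mm up. Press it down: it goes 39 mm down to reach 0.57 rad, about a hinge 66 mm to the clamp's +x and 23 mm lower. Force here at 0.57 rad, before the bottom stop: 5 to 6 N with the jaw free, 7 N dragging the row, over 10 N once the pack is tight (0.45 N per N at the pad).
- release_pad (a point): Middle of the top face of the red release paddle (30x32x7 mm, level, 80 mm up), behind the housing on the clamp's -y side. Pressed 10 to 15 mm down (1 to 5 N) it frees the jaw; it springs up again. Hold it about a second while the jaw runs home.
- coil_new: Coil to load: disc of wound golden-bronze strip with closed dark hub, 62 mm across, 20 mm thick, about 0.11 kg. Origin at its centre, x axis = the coil's axis. At the start it leans 30 degrees from upright on the easel, upper rim towards the easel's -x.
- coil_1: Coil of the row nearest the backstop, same size; origin at its centre, x along its axis.
- coil_2: Middle coil of the row, same.
- coil_3: Coil of the row nearest the press pad, same.
- easel: Fixed aluminium easel, base 130x90x10 mm, origin on the table under its coil's centre (80 mm up). The coil's back lies on a plate 36 mm wide sloping 30 degrees from vertical, top towards the easel's -x; two white blocks within 23 mm of the middle carry its rim. The sides of the coil are free: fingers close along the easel's y.
- big_coil: Bystander: larger bronze coil lying flat, 90 mm across, 22 mm high; origin under its centre.
- spray_bottle: Bystander: white plastic bottle, 60 mm across, 150 mm high; origin under its centre.
- carton: Bystander: cardboard box 100x140x60 mm; origin under its centre.
- brush: Bystander: a brush lying on the table.
- mallet: Bystander: a hammer lying on the table.
- tape: Bystander: grey roll of tape lying flat, 100 mm across, 30 mm high; origin under its centre.

How it is judged:
By the outcome, as a careful person would: the job done as asked, in the order asked, and still so for the second after the job is handed in, with the robot touching nothing.
It also fails if it takes over 72 s, if anything falls off the work surface, if the arm or the gripper's body presses on something with over 40 N, if the wrist force passes 120 N, or if a joint passes its speed limit or range.

ROBOT

A 6-joint arm with a two-finger parallel gripper is mounted at the origin on the work surface. World frame = base frame: x ahead of the robot, y to its left, z up, the work surface at z = 0. Lengths are in m, angles in rad, forces in N, time in s.
With the tool pointing down it reaches from about 0.35 to 0.85 m from the base axis. Payload 8.1 kg.
Tool frame: the origin (TCP) lies at the very end of the fingers, on their centre line; the grasp point (between the pads) lies 19 mm behind it (robot.pinch_z is the distance from the TCP to the grasp point, in m); x points along the fingers, z is the direction in which the jaws open and shut, and the axes are right-handed (so a half turn about x gives the same grasp; the last joint's range is limited). The gripper opens to 93 mm and grips with 3 to 60 N. Pads are 15 mm wide; open, the fingers measure 128 mm over their backs; the gripper's body (75 mm by 188 mm) begins 65 mm behind the grasp point.
Start: joints at [-1.412, 0.13, 1.488, -0, 1.523, -0.085], TCP at [0.145, -0.582, 0.219] pointing down, gripper open.
Joint ranges: [-2.96, 2.96], [-0.89, 2.26], [0.02, 2.5], [-1.34, 4.48], [0, 2.73], [-2.66, 2.66]. Speed limits (rad/s): [2.39, 2.39, 2.79, 3.14, 3.14, 3.14].

INTERFACE

Orientations are given as a rotation vector (axis times angle).
In Python, from plant import robot, optics, ticket gives the robot as it stands.
- The arm moves only by the tool jog_arm, never from a script. Its argument "targets" is a list of rows, each a list of 7 numbers: the shift along the tool's x, y, z in cm, then the turn, a rotation vector about the tool's x, y, z in degrees, then the closure, from 0 (fully open) to 1 (shut). In form: [[dx, dy, dz, ax, ay, az, grip], ...]. A call has 1 to 5 rows; each row is the pose to reach, as a shift and turn from the pose measured when the call began, along the tool's axes at that moment; what a row does not reach only later rows make up. A row lasts 1/8 s, in which the tool goes at most 62.5 mm and 10.7 degrees, less where a joint would pass 70% of its speed; a pose out of reach is approached as far as the arm can. A call with a gripper value outside its range is refused whole. The fingers move at their own pace and stop on an object; "squeeze" is the grip in N (left out, the last holds). Time passes only in rows, so rows that repeat a pose let the fingers close. It gives the time, the measured TCP pose, the force and the opening at its end, in the units of the state.
- robot.read_state(): the state, without advancing time (a new reading comes with each control period).
- optics.read_camera(name): name is "side" or "top"; returns a dict with "frame" (400x640x3 uint8, red, green, blue), "vertical_fov" (degrees; the focal length in pixels is half the picture's height over the tangent of half this angle, whatever the lens; pixels are square), "cx", "cy" (the principal point, pixels), "k1" (the pictures are not rectified: a ray, as slopes to the right and down, at radius r is drawn at 1 + k1 r^2 times it, then the intrinsics apply), "R" (3x3) and "t" (3): a world point X has camera coordinates R X + t. Camera axes: x right, y down, z forward; pixel columns grow to the right and rows downward; lengths in m; the calibration is good to about 2 mm. A picture is of the moment at which its call begins. There is no depth.
- ticket.close_job(): hands the job in, once; it reports no verdict.
The state is a dict: "t": time; "q": joint angles; "dq": joint speeds; "joint_torque": joint torques, N m; "tool_pos": TCP position; "orientation": TCP orientation; "force": force on the tool from outside, world axes, zero at the start; "wrist_torque": the same for the moment, N m; "opening": finger opening in m.
Only numpy, scipy, OpenCV 4.12 (cv2) and the standard library are available. Lean on these libraries where they do the work, as an engineer would, in place of code of your own. Each camera call takes 0.05 s, during which the arm holds its last target.

## Working session

There is one attempt and no reset: what is moved stays moved. The work goes in short steps, Python scripts to look and compute and a tool call to move; the robot and the scene stay as the last step left them, time stands still between calls to the robot, and variables do not carry over. Pictures are saved under pics/ and viewed, and the job is handed in when it is done.

Besides the shell and the picture viewer there is one more tool, called after "Request:" as name([rows], argument=value, ...), one row to a line, values as JSON. jog_arm: Moves the arm, as the interface text tells. Its arguments: {"type":"object","properties":{"targets":{"type":"array"},"squeeze":{"type":"number"}},"required":["targets"]}

```bash
mkdir -p pics; ls
python3 - <<'E'
from plant import robot, optics, ticket
import cv2
print(robot.read_state()); print(robot.pinch_z)
for n in("side","top"):
    c=optics.read_camera(n)
    cv2.imwrite(f"pics/{n}0.png",c["frame"][:,:,::-1])
    print(n,{k:v for k,v in c.items() if k!="frame"})
E
```

```text
pics
{'t': 0.0, 'q': array([-1.41240197e+00,  1.31151167e-01,  1.48926436e+00, -9.84720079e-06,
        1.52300685e+00, -8.53811564e-02]), 'dq': array([-0.00022326,  0.00025127,  0.00092331,  0.00055125, -0.00100909,
        0.00105897]), 'joint_torque': array([-1.27796618e-03, -5.59857130e+01, -4.91752195e+01,  7.68499472e-02,
        3.57962621e-02, -1.35132364e-04]), 'tool_pos': array([ 0.14476013, -0.58169047,  0.21760162]), 'orientation': array([ 1.02900013,  1.31608839, -1.02693293]), 'force': array([0.4686825 , 0.44737754, 0.70319579]), 'wrist_torque': array([ 0.01611569, -0.03031367,  0.01029669]), 'opening': 0.09325663899631578}
0.0188
side {'vertical_fov': 57.88738481728889, 'cx': 316.708113750823, 'cy': 202.23663157291034, 'k1': 0.00028068952260924536, 'R': array([[-0.99039795, -0.13796772,  0.00876361],
       [-0.07323038,  0.4698028 , -0.87972873],
       [ 0.117257  , -0.87192329, -0.47539517]]), 't': array([0.53735219, 0.13266317, 0.84079801])}
top {'vertical_fov': 44.30429141875284, 'cx': 321.92116900016106, 'cy': 205.4047949425318, 'k1': 0.04442660297281583, 'R': array([[-0.02750795, -0.99943897,  0.01910644],
       [-0.98720724,  0.0241584 , -0.15760149],
       [ 0.15705149, -0.02319731, -0.98731794]]), 't': array([0.03688686, 0.54056567, 1.06151232])}
```

View pics/side0.png

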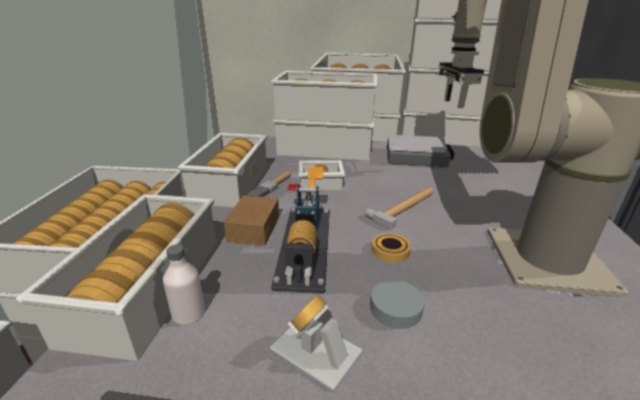

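View pics/top0.png

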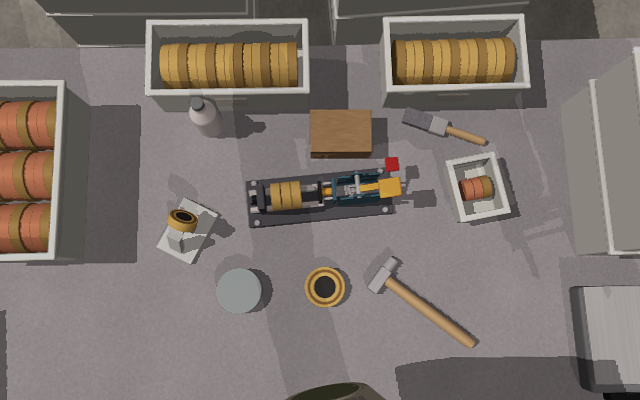

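```bash
cat > h.py <<'E'
import numpy as np, cv2
from scipy.spatial.transform import Rotation as Ro
from plant import robot, optics, ticket
class Cam:
    def __init__(s,n):
        c=optics.read_camera(n); s.c=c; s.im=c["frame"][:,:,::-1].copy()
        s.f=200/np.tan(np.radians(c["vertical_fov"]/2)); s.R=np.array(c["R"]); s.t=np.array(c["t"])
        s.o=-s.R.T@s.t
    def proj(s,X):
        X=np.atleast_2d(X); p=X@s.R.T+s.t; m=p[:,:2]/p[:,2:]; r2=(m**2).sum(1,keepdims=True)
        return m*(1+s.c["k1"]*r2)*s.f+[s.c["cx"],s.c["cy"]]
    def ray(s,u,v):
        d=(np.array([u,v],float)-[s.c["cx"],s.c["cy"]])/s.f; m=d.copy()
        for _ in range(20): m=d/(1+s.c["k1"]*(m@m))
        return s.R.T@np.r_[m,1]
    def atz(s,u,v,z):
        d=s.ray(u,v); return s.o+d*(z-s.o[2])/d[2]
    def crop(s,x0,y0,w,h,k,name):
        im=cv2.resize(s.im[y0:y0+h,x0:x0+w],None,fx=k,fy=k,interpolation=cv2.INTER_CUBIC)
        for i in range(0,w,10):
            cv2.line(im,(i*k,0),(i*k,4 if (x0+i)%50 else 12),(0,255,0),1)
            if (x0+i)%20==0: cv2.putText(im,str(x0+i),(i*k,22),0,.35,(0,255,0),1)
        for i in range(0,h,10):
            cv2.line(im,(0,i*k),(6,i*k),(0,255,0),1)
            if (y0+i)%20==0: cv2.putText(im,str(y0+i),(8,i*k+4),0,.35,(0,255,0),1)
        cv2.imwrite(f"pics/{name}.png",im)
E
python3 - <<'E'
from h import *
T=Cam("top");S=Cam("side")
T.crop(240,150,170,90,4,"t_clamp"); T.crop(150,190,80,80,7,"t_easel")
S.crop(260,150,90,150,4,"s_clamp"); S.crop(260,280,110,110,5,"s_easel")
E
```

```text
(no output)
```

View pics/t_clamp.png

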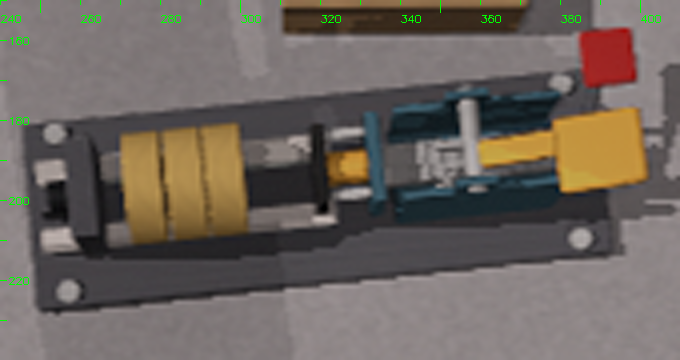

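View pics/t_easel.png

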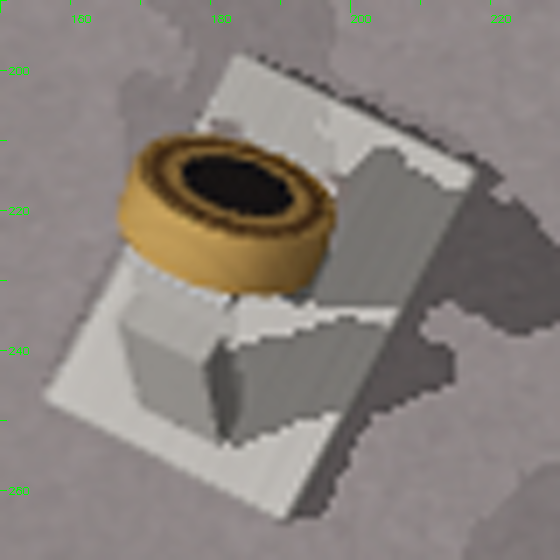

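View pics/s_clamp.png

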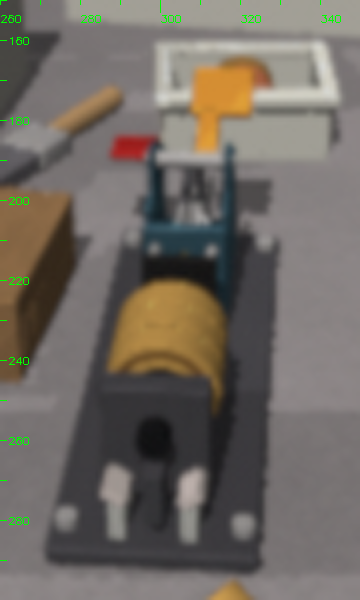

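View pics/s_easel.png

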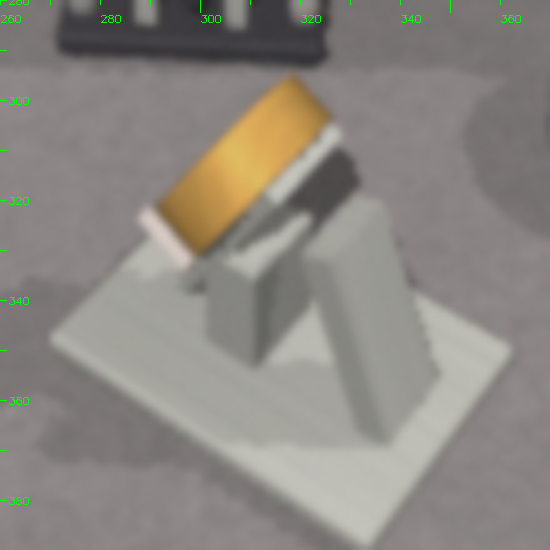

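Run:
```python
from h import *
np.set_printoptions(precision=4,suppress=True)
T=Cam("top");S=Cam("side")
print("easel top");
for p in [(183.9,197.9),(217.6,215.7),(190.7,264.3),(156.4,246.7)]: print(T.atz(*p,.01))
print("easel side")
for p in [(270,347.5),(362,350),(333,388.5)]: print(S.atz(*p,.01))
print("clamp bolts top")
for p in [(253.7,183.2),(257,222.7),(380.2,170.7),(385,209.5)]: print(T.atz(*p,.014))
print("corners");
for p in [(246.2,180.5),(250,227.5),(395,213.2)]: print(T.atz(*p,.012))
print("side corners")
for p in [(271.5,289.5),(325,292)]: print(S.atz(*p,.012))
print("side bolts")
for p in [(276.5,279),(320.5,281),(293,209),(326,210.5)]: print(S.atz(*p,.014))
print("trigger pad top cam z.134"); print(T.atz(391,187.5,.134))
print("release", T.atz(392.3,164,.08), S.atz(293.5,187,.08))
print("row ", [T.atz(*p,.097) for p in [(271,208),(301,207)]])
print("stop top", T.atz(263,198,.078))
```

```text
easel top
[0.5717 0.3389 0.01  ]
[0.5285 0.2619 0.01  ]
[0.4195 0.3211 0.01  ]
[0.4613 0.3983 0.01  ]
easel side
[0.5738 0.3426 0.01  ]
[0.4212 0.3253 0.01  ]
[0.4622 0.401  0.01  ]
clamp bolts top
[0.6018 0.1786 0.014 ]
[0.5095 0.1716 0.014 ]
[ 0.6246 -0.1162  0.014 ]
[ 0.5328 -0.1231  0.014 ]
corners
[0.609  0.1961 0.012 ]
[0.4991 0.1878 0.012 ]
[ 0.5238 -0.1461  0.012 ]
side corners
[0.6054 0.2071 0.012 ]
[0.4983 0.1984 0.012 ]
side bolts
[0.6023 0.1768 0.014 ]
[0.5112 0.1695 0.014 ]
[ 0.6261 -0.1183  0.014 ]
[ 0.5339 -0.1241  0.014 ]
trigger pad top cam z.134
[ 0.5609 -0.1194  0.134 ]
release [ 0.6239 -0.1339  0.08  ] [ 0.6242 -0.1235  0.08  ]
row  [array([0.5297, 0.1326, 0.097 ]), array([0.5303, 0.0688, 0.097 ])]
stop top [0.5551 0.1512 0.078 ]
```

```bash
cat > fit.py <<'E'
from h import *
np.set_printoptions(precision=4,suppress=True)
T=Cam("top");S=Cam("side")
ex=np.array([-.0780,.9970,0]); ex/=np.linalg.norm(ex); ey=np.array([-ex[1],ex[0],0])
A=np.array([.5562,.1745,0])  # mid left bolts
def cl(p): d=np.array(p)-A; return np.array([d@ex,d@ey,d[2]])
if __name__=="__main__":
    print(T.o,S.o)
    print("pad",cl(T.atz(318.4,191,.088)),cl(T.atz(319.5,181.3,.088)),cl(T.atz(319,203.5,.088)))
    print("pad thick right",cl(T.atz(321.5,181.5,.088)))
    print("row near",cl(T.atz(300.,181,.08)),cl(T.atz(301.8,208,.08)),cl(T.atz(301,195,.097)))
    print("row far",cl(T.atz(270.2,184,.08)),cl(T.atz(272.5,211,.08)),cl(T.atz(271,197,.097)))
    print("housing -60 / -152 top", cl(T.atz(336,177,.119)),cl(T.atz(339,204,.119)),cl(T.atz(380.5,173,.119)),cl(T.atz(381,198,.119)))
    print("trig",cl(T.atz(391,187.5,.134)),cl(S.atz(315.5,172.5,.134)), "rel",cl(T.atz(392.3,164,.08)),cl(S.atz(293.5,187,.08)))
E
python3 fit.py
python3 - <<'E'
from h import *
T=Cam("top");S=Cam("side")
T.crop(300,155,110,60,7,"t_cl2"); S.crop(275,155,60,75,8,"s_cl2")
E
```

```text
[0.368  0.0484 1.1325] [0.4433 0.7449 0.5117]
pad [-0.1442  0.0016  0.088 ] [-0.1488 -0.0194  0.088 ] [-0.1426  0.029   0.088 ]
pad thick right [-0.1531 -0.0186  0.088 ]
row near [-0.1068 -0.0261  0.08  ] [-0.1047  0.0337  0.08  ] [-0.1059  0.0082  0.097 ]
row far [-0.0415 -0.026   0.08  ] [-0.0412  0.0338  0.08  ] [-0.0418  0.006   0.097 ]
housing -60 / -152 top [-0.1833 -0.0187  0.119 ] [-0.1832  0.0393  0.119 ] [-0.2779 -0.0177  0.119 ] [-0.2723  0.0357  0.119 ]
trig [-0.2933  0.0183  0.134 ] [-0.282   0.0163  0.134 ] rel [-0.3127 -0.0435  0.08  ] [-0.3024 -0.0446  0.08  ]
```

View pics/t_cl2.png

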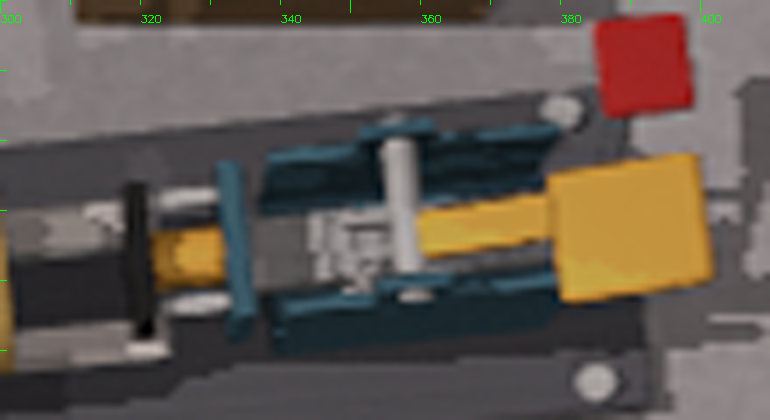

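View pics/s_cl2.png

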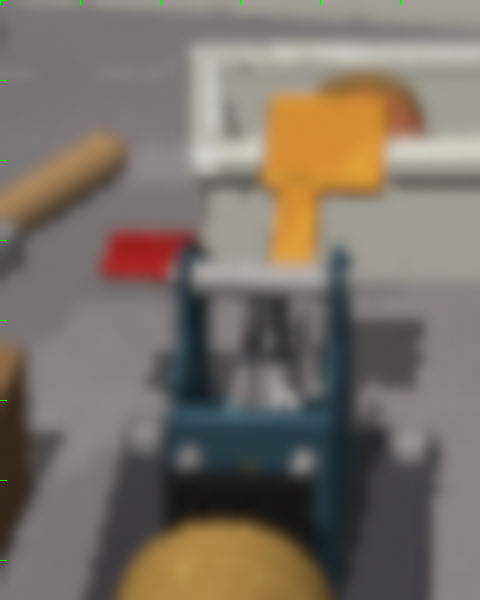

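```bash
cat > g.py <<'E'
from fit import *
# clamp origin: offset dx along ex from A
def W(p,x0=-.129,y0=.0012): return A+ex*(x0+p[0])+ey*(y0+p[1])+np.array([0,0,p[2]])
E
python3 - <<'E'
from g import *
pts={"trig":(-.163,0,.134),"trig17":(-.163,.017,.134),"hinge":(-.097,0,.111),"padfront":(-.014,0,.088),"pl":(-.014,-.022,.088),"hs1":(-.06,-.026,.08),"hs1n":(-.06,.026,.08),"hs2":(-.152,-.026,.08),"hs2n":(-.152,.026,.08),"hpin":(-.1,-.026,.119),"hpinn":(-.1,.026,.119)}
for k,v in pts.items(): print(k,T.proj(W(v))[0],S.proj(W(v))[0])
E
```

```text
trig [389.3301 179.5555] [309.983  170.7713]
trig17 [390.365  187.5398] [316.4655 170.9801]
hinge [356.8472 184.9279] [307.9503 189.8397]
padfront [317.8396 190.8679] [305.0543 214.6487]
pl [316.7841 180.9548] [295.6    214.2878]
hs1 [337.4479 177.8429] [296.1336 207.5734]
hs1n [340.0829 201.1292] [317.3918 208.3654]
hs2 [379.0653 173.6744] [299.9401 190.7613]
hs2n [382.002  196.8733] [319.4213 191.4423]
hpin [357.1657 172.0333] [297.6201 186.0602]
hpinn [360.0465 196.1188] [318.4893 186.7767]
```

```bash
cat >> g.py <<'E'
a=np.radians(-28.4); eE=np.array([np.cos(a),np.sin(a),0]); Z=np.array([0,0,1.])
nE=np.cos(np.pi/6)*eE+.5*Z
def W2(p): return W(p,-.131)
def disc(c,n,r=.031,h=.01):
    n=n/np.linalg.norm(n); u=np.cross(n,Z);u/=np.linalg.norm(u);v=np.cross(n,u)
    t=np.linspace(0,2*np.pi,60)[:,None]
    return [c+s*h*n+r*(np.cos(t)*u+np.sin(t)*v) for s in(1,-1)]
def draw(C,k,x0,y0,w,h,polys,name):
    im=cv2.resize(C.im[y0:y0+h,x0:x0+w],None,fx=k,fy=k,interpolation=cv2.INTER_CUBIC)
    for i,P in enumerate(polys):
        q=((C.proj(P)-[x0,y0]+.5)*k).astype(int); cv2.polylines(im,[q.reshape(-1,1,2)],False,[(0,0,255),(255,0,0),(0,255,0),(255,0,255)][i%4],1)
    cv2.imwrite(f"pics/{name}.png",im)
E
python3 - <<'E'
from g import *
f=T.atz(184,216.3,.085); c=f-.00866*eE; c[2]=.08; print("coil c",c)
base=np.array([[.5717,.3389],[.5285,.2619],[.4195,.3211],[.4613,.3983]]).mean(0); print(base)
P=disc(c,nE)
draw(T,7,150,190,80,80,P,"ov_te"); draw(S,5,260,280,110,110,P,"ov_se")
Q=sum([disc(W2((x,0,.066)),ex) for x in (.0345,.0545,.0745)],[])+disc(W2((.005,0,.066)),ex)+[np.array([W2((-.014,y,z)) for y,z in((-.022,.044),(-.022,.088),(.022,.088),(.022,.044))])]
draw(T,4,240,150,170,90,Q,"ov_tc"); draw(S,5,270,200,70,90,Q,"ov_sc")
E
```

```text
coil c [0.5106 0.3228 0.08  ]
[0.4953 0.33  ]
```

View pics/ov_te.png

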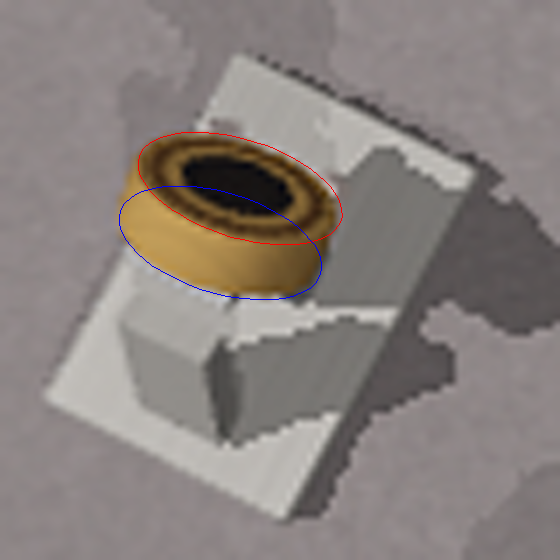

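View pics/ov_se.png

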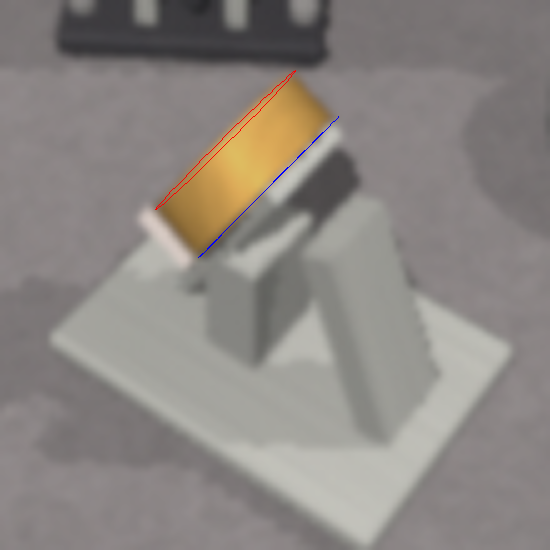

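View pics/ov_tc.png

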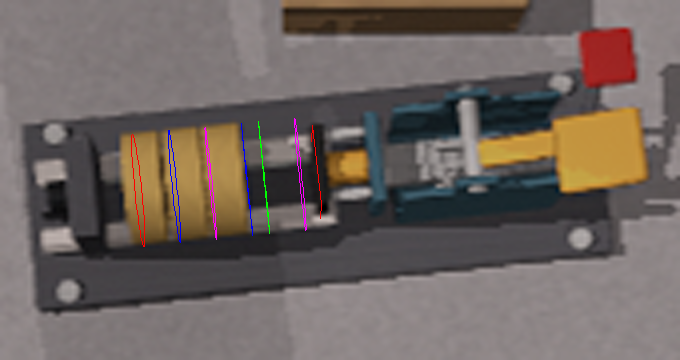

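View pics/ov_sc.png

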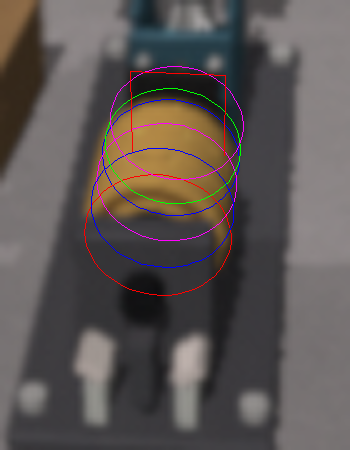

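```bash
cat >> g.py <<'E'
def rel(pos,Rm,st=None):
    st=st or robot.read_state(); R0=Ro.from_rotvec(st["orientation"]); 
    return R0.inv().apply(np.array(pos)-st["tool_pos"])*100, (R0.inv()*Ro.from_matrix(Rm)).as_rotvec(degrees=True)
def Rxz(x,z):
    x=x/np.linalg.norm(x); z=z-x*(x@z); z=z/np.linalg.norm(z); return np.column_stack([x,np.cross(z,x),z])
eyE=np.cross(Z,eE)
cE=np.array([.5108,.3232,.08])
d1=.5*eE-np.cos(np.pi/6)*Z
E
python3 - <<'E'
from g import *
st=robot.read_state(); R0=Ro.from_rotvec(st["orientation"]).as_matrix(); print(R0)
for s in (1,-1):
    Rg=Rxz(d1,s*eyE); print("grasp",s,rel(cE+d1*.019,Rg), rel(cE+d1*(.019-.11),Rg))
    Rp=Rxz(-Z,s*np.array([.997,.078,0])); print("place",rel(W(( .005,0,.047),-.131,.0002),Rp))
print([np.degrees(np.arctan2(p[1],p[0])) for p in (R0[:,2],eyE,cE)])
E
```

```text
[[ 0.      0.9704  0.2414]
 [-0.      0.2414 -0.9704]
 [-1.     -0.      0.    ]]
grasp 1 (array([ 15.51  ,  58.0706, -78.3962]), array([-133.7304,  -35.8326,  -13.8854])) (array([  5.9836,  54.0069, -82.1023]), array([-133.7304,  -35.8326,  -13.8854]))
place (array([ 17.165 ,  56.0876, -51.0861]), array([-80.5067,   0.0008,   0.0008]))
grasp -1 (array([ 15.51  ,  58.0706, -78.3962]), array([ 41.3769, -11.0858,  28.6079])) (array([  5.9836,  54.0069, -82.1023]), array([ 41.3769, -11.0858,  28.6079]))
place (array([ 17.165 ,  56.0876, -51.0861]), array([99.4933,  0.0009, -0.0008]))
[np.float64(-76.03325773931034), np.float64(61.60000000000001), np.float64(32.32288603143664)]
```

Request:
jog_arm([
  [-8,30,-12,-50,0,0,0],
  [-8,30,-12,-50,0,0,0],
  [-8,30,-12,-50,0,0,0],
  [-8,30,-12,-50,0,0,0],
  [-8,30,-12,-50,0,0,0],
])

```text
t: 1.42
tool_pos: [0.3924, -0.4036, 0.2945]
orientation: [0.352, 1.541, -0.353]
force: [-0.1, -0.7, 0.1]
opening: 0.0928
```

Run:
```python
from g import *
st=robot.read_state(); print(st["t"],st["q"],st["tool_pos"])
Rg=Rxz(d1,eyE)
print("via",rel([.53,.0,.30],Rxz(-Z,np.array([np.cos(.3),np.sin(.3),0]))))
print(rel(cE+d1*(.019-.12),Rg))
```

```text
1.525 [-0.8853  0.0096  1.4747  0.0021  1.6537 -0.4401] [ 0.3958 -0.4018  0.2962]
via (array([-0.3909, 42.0447, -5.1776]), array([-42.6866,   0.2329,   0.0698]))
(array([ 12.7863,  70.6414, -25.9218]), array([-84.9766, -22.5563, -23.7774]))
```

Request:
jog_arm([
  [0,42,-5,-43,0,0,0],
  [0,42,-5,-43,0,0,0],
  [0,42,-5,-43,0,0,0],
  [0,42,-5,-43,0,0,0],
  [0,42,-5,-43,0,0,0],
])

```text
t: 2.15
tool_pos: [0.4937, -0.1087, 0.2954]
orientation: [-0.243, 1.553, 0.239]
force: [2.1, 0.3, 0.1]
opening: 0.0931
```

```bash
sed -i 's/^T=Cam("top");S=Cam("side")/class _L:\n    def __init__(s,n): s.n=n; s.c_=None\n    def __getattr__(s,k):\n        if s.c_ is None: s.c_=Cam(s.n)\n        return getattr(s.c_,k)\nT=_L("top");S=_L("side")/' fit.py
python3 - <<'E'
from g import *
st=robot.read_state(); print(st["t"],st["q"],st["tool_pos"])
Rg=Rxz(d1,eyE)
print(rel(cE+d1*(.019-.12),Rg))
E
```

```text
2.15 [-0.3177 -0.1511  1.6291 -0.0006  1.6589 -0.6245] [ 0.4937 -0.1087  0.2954]
(array([12.6956, 44.3277, 11.1165]), array([-43.0181, -11.4026, -28.2474]))
```

Request:
jog_arm([
  [3,22,5,-25,-6,-15,0],
  [3,22,5,-25,-6,-15,0],
  [3,22,5,-25,-6,-15,0],
  [8,44,11,-43,-11.5,-28,0],
  [8,44,11,-43,-11.5,-28,0],
])

```text
t: 2.78
tool_pos: [0.4729, 0.1992, 0.2456]
orientation: [-1.116, 1.115, 0.432]
force: [1.4, -1.3, -0.8]
opening: 0.0932
```

Run:
```python
from g import *
st=robot.read_state(); print(st["t"],st["q"],st["tool_pos"])
Rg=Rxz(d1,eyE)
print(rel(cE+d1*(.019-.12),Rg))
```

```text
2.775 [ 0.6245 -0.3609  1.9808 -0.4726  1.3114 -0.359 ] [0.4729 0.1992 0.2456]
(array([ 3.0994, 10.6809, 12.5167]), array([-1.0051,  0.0541, -0.7093]))
```

Request:
jog_arm([
  [3,10.7,12.5,-1,0,-0.7,0],
  [3,10.7,12.5,-1,0,-0.7,0],
  [3,10.7,12.5,-1,0,-0.7,0],
  [3,10.7,12.5,-1,0,-0.7,0],
  [3,10.7,12.5,-1,0,-0.7,0],
])

```text
t: 3.4
tool_pos: [0.466, 0.3466, 0.1683]
orientation: [-1.138, 1.107, 0.432]
force: [0.8, -0.7, -1.2]
opening: 0.0928
```

Run:
```python
from g import *
st=robot.read_state(); print(st["t"],st["q"],st["tool_pos"],st["dq"])
Rg=Rxz(d1,eyE)
print(rel(cE+d1*.019,Rg))
tcp=st["tool_pos"];R=Ro.from_rotvec(st["orientation"]).as_matrix()
L=[np.array([tcp+R@np.array([x,0,z]) for x in(0,-.03)]) for z in (-.0465,.0465)]+[np.array([tcp,cE])]+disc(cE,nE)
draw(T,5,130,150,120,120,L,"pg_t"); draw(S,5,230,230,150,120,L,"pg_s")
```

```text
3.4 [ 0.8717  0.012   1.8001 -0.5402  1.2608 -0.0526] [0.466  0.3466 0.1683] [-0.0153 -0.0315  0.0019  0.0005 -0.0026  0.001 ]
(array([12.0668,  0.0428,  0.0744]), array([-0.0162, -0.0032,  0.0092]))
```

View pics/pg_t.png

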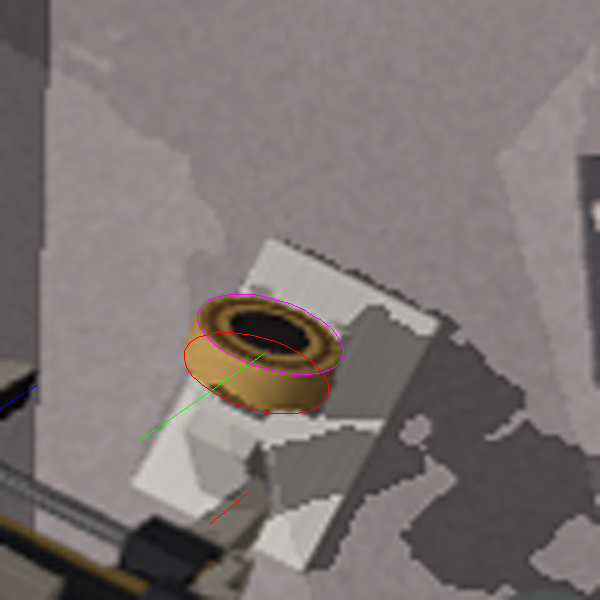

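View pics/pg_s.png

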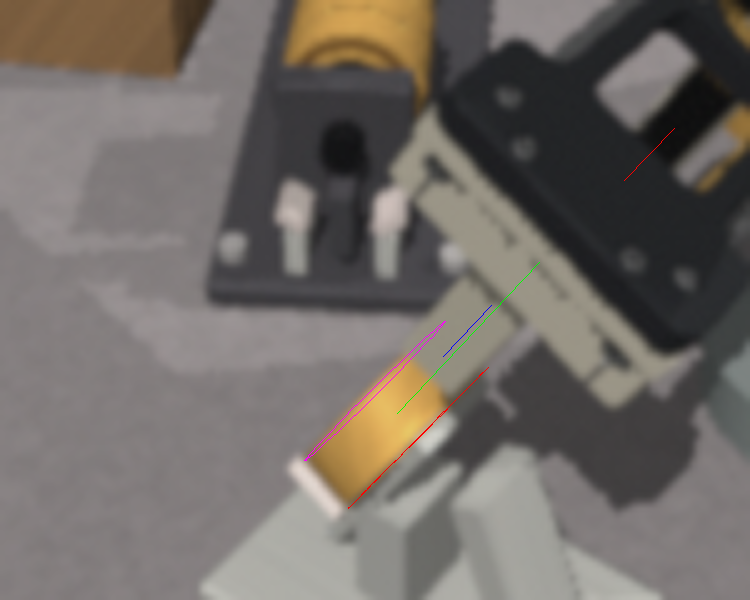

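Request:
jog_arm([
  [3,0,0,0,0,0,0],
  [6,0,0.1,0,0,0,0],
  [9,0,0.1,0,0,0,0],
  [11,0,0.1,0,0,0,0],
  [12,0,0.1,0,0,0,0],
])

```text
t: 4.12
tool_pos: [0.5204, 0.3179, 0.0653]
orientation: [-1.135, 1.106, 0.43]
force: [0.2, -0.0, 0.2]
opening: 0.0929
```

Request:
jog_arm([
  [0,0,0,0,0,0,0],
  [0,0,0,0,0,0,0.25],
], squeeze=8)

```text
t: 4.38
tool_pos: [0.5208, 0.3185, 0.0665]
orientation: [-1.134, 1.105, 0.43]
force: [0.9, 0.9, 0.5]
opening: 0.0871
```

Run:
```python
from g import *
st=robot.read_state(); print(st["t"],st["tool_pos"],st["opening"],st["force"])
print(rel(cE+d1*.019,Rxz(d1,eyE)))
T.crop(150,180,90,90,6,"gr_t"); S.crop(250,240,130,110,6,"gr_s")
```

```text
4.375 [0.5208 0.3185 0.0665] 0.08712639129265246 [0.8841 0.8912 0.4625]
(array([ 0.1774,  0.2777, -0.0641]), array([-0.2363,  0.1173,  0.0642]))
```

View pics/gr_t.png

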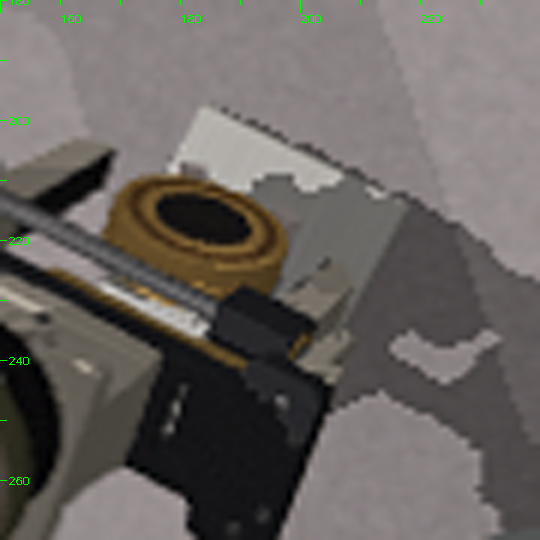

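View pics/gr_s.png

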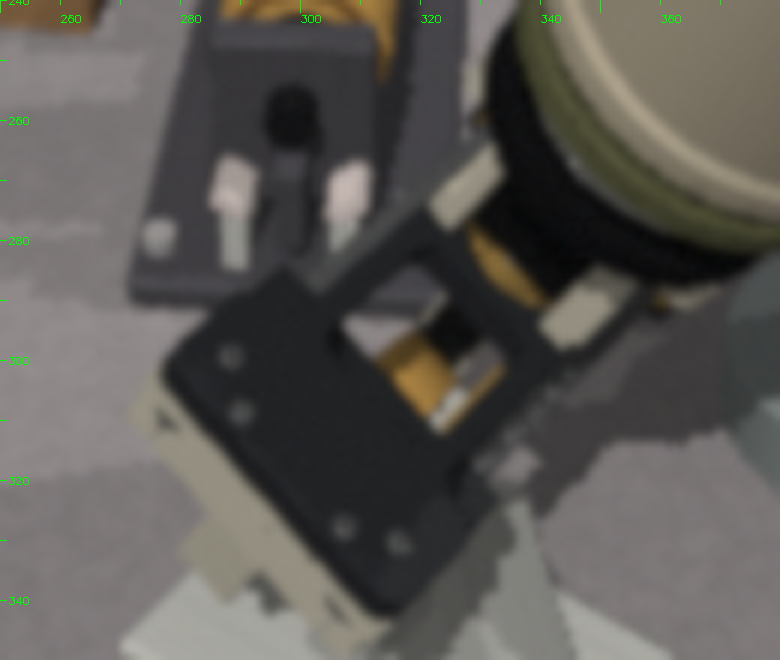

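Request:
jog_arm([
  [0.1,0.3,-0.1,0,0,0,0.15],
  [0.1,0.3,-0.1,0,0,0,0.3],
  [0.1,0.3,-0.1,0,0,0,0.5],
  [0.1,0.3,-0.1,0,0,0,0.6],
  [0.1,0.3,-0.1,0,0,0,0.6],
], squeeze=15)

```text
t: 5.1
tool_pos: [0.5185, 0.3191, 0.0642]
orientation: [-1.134, 1.104, 0.431]
force: [0.2, 1.0, 0.5]
opening: 0.062
```

Run:
```python
from g import *
st=robot.read_state(); print(st["t"],st["tool_pos"],st["opening"],st["force"])
print(rel(cE+d1*.019,Rxz(d1,eyE)))
```

```text
5.1 [0.5185 0.3191 0.0642] 0.06195805418984641 [0.1913 0.9747 0.4991]
(array([ 0.0983, -0.038 , -0.0057]), array([-0.2233,  0.1647,  0.0602]))
```

Request:
jog_arm([
  [-1,-0.2,0,0,0,0,0.6],
  [-3,-0.8,0,0,0,0,0.6],
  [-6,-2,0,0,0,0,0.6],
  [-9,-3,0,0,0,0,0.6],
  [-11,-3,0,0,0,0,0.6],
])

```text
t: 5.72
tool_pos: [0.493, 0.3335, 0.1781]
orientation: [-1.132, 1.101, 0.43]
force: [-0.5, -0.2, -0.6]
opening: 0.0615
```

Run:
```python
from g import *
st=robot.read_state(); print(st["t"],st["tool_pos"],st["opening"],st["force"],st["q"])
Rp=Rxz(-Z,-ey)
for h in (.20,.12,.047): print(W((.005,0,h),-.131,.0002),rel(W((.005,0,h),-.131,.0002),Rp))
T.crop(150,150,90,90,6,"lf_t"); S.crop(250,200,130,110,6,"lf_s")
```

```text
5.725 [0.493  0.3335 0.1781] 0.061544901702309245 [-0.5123 -0.1825 -0.5642] [ 0.8174  0.011   1.7832 -0.5362  1.2429 -0.1039]
[0.5658 0.0489 0.2   ] (array([  7.9803, -18.4845, -21.5148]), array([55.5117, 15.3914, 27.336 ]))
[0.5658 0.0489 0.12  ] (array([ 14.8999, -14.4702, -21.581 ]), array([55.5117, 15.3914, 27.336 ]))
[0.5658 0.0489 0.047 ] (array([ 21.214 , -10.8072, -21.6415]), array([55.5117, 15.3914, 27.336 ]))
```

View pics/lf_t.png

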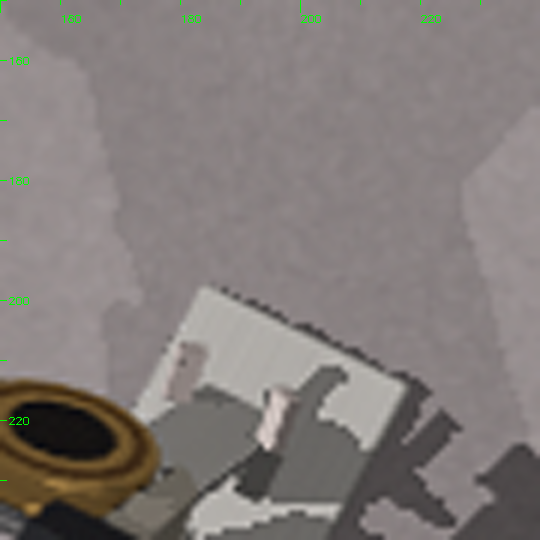

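View pics/lf_s.png

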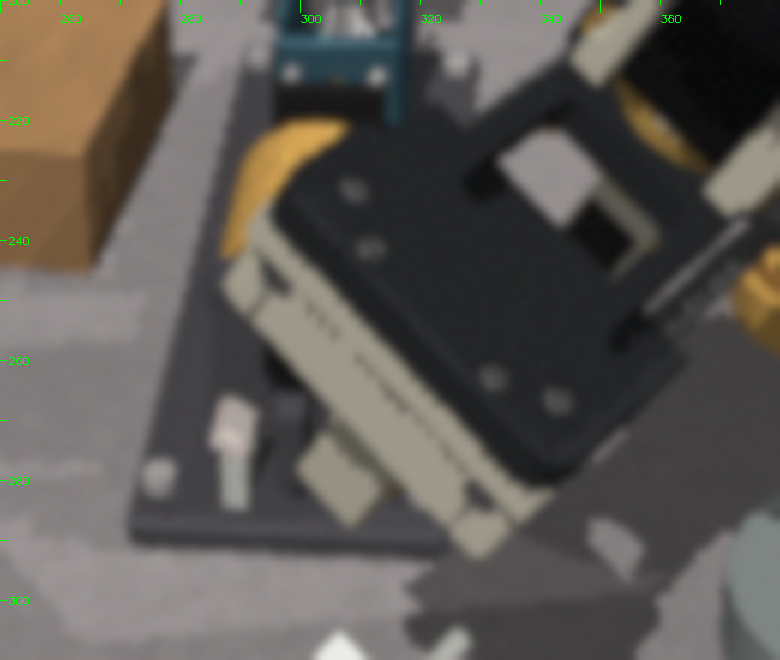

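Request:
jog_arm([
  [8,-18.5,-21.5,55.5,15.4,27.3,0.6],
  [8,-18.5,-21.5,55.5,15.4,27.3,0.6],
  [8,-18.5,-21.5,55.5,15.4,27.3,0.6],
  [8,-18.5,-21.5,55.5,15.4,27.3,0.6],
  [8,-18.5,-21.5,55.5,15.4,27.3,0.6],
])

```text
t: 6.45
tool_pos: [0.5662, 0.0473, 0.1988]
orientation: [-0.231, 1.52, 0.12]
force: [0.0, -0.4, -0.5]
opening: 0.0616
```

```bash
cat > pl.py <<'E'
from g import *
st=robot.read_state(); print(st["t"],st["tool_pos"],st["opening"],st["force"])
Rp=Rxz(-Z,-ey)
for h in (.20,.12,.047): print(rel(W((.005,0,h),-.131,.0002),Rp))
E
python3 pl.py
```

```text
6.45 [0.5662 0.0473 0.1988] 0.061602123699053074 [ 0.0061 -0.3952 -0.4784]
(array([-0.1269,  0.1522,  0.0047]), array([8.4303, 2.3042, 4.156 ]))
(array([ 7.8456,  0.7533, -0.2729]), array([8.4303, 2.3042, 4.156 ]))
(array([15.1206,  1.3018, -0.5262]), array([8.4303, 2.3042, 4.156 ]))
```

Request:
jog_arm([
  [4,0.4,-0.1,8.4,2.3,4.2,0.6],
  [7.8,0.75,-0.3,8.4,2.3,4.2,0.6],
  [7.8,0.75,-0.3,8.4,2.3,4.2,0.6],
  [7.8,0.75,-0.3,8.4,2.3,4.2,0.6],
])

```text
t: 6.95
tool_pos: [0.5657, 0.0491, 0.1212]
orientation: [-0.062, 1.57, 0.063]
force: [0.3, 0.0, -1.3]
opening: 0.0618
```

Run:
```python
from pl import *
tcp=st["tool_pos"];R=Ro.from_rotvec(st["orientation"]).as_matrix()
D=disc(tcp+R@[-.019,0,0],R[:,1])
T.crop(230,140,150,100,5,"ps_t"); draw(S,6,260,150,100,100,D,"ps_s")
```

```text
6.95 [0.5657 0.0491 0.1212] 0.06176811711502401 [ 0.288   0.045  -1.2721]
(array([-7.8792, -0.0194,  0.011 ]), array([ 0.073 ,  0.0185, -0.0299]))
(array([ 0.1208, -0.0236,  0.0084]), array([ 0.073 ,  0.0185, -0.0299]))
(array([ 7.4208, -0.0274,  0.006 ]), array([ 0.073 ,  0.0185, -0.0299]))
```

View pics/ps_t.png

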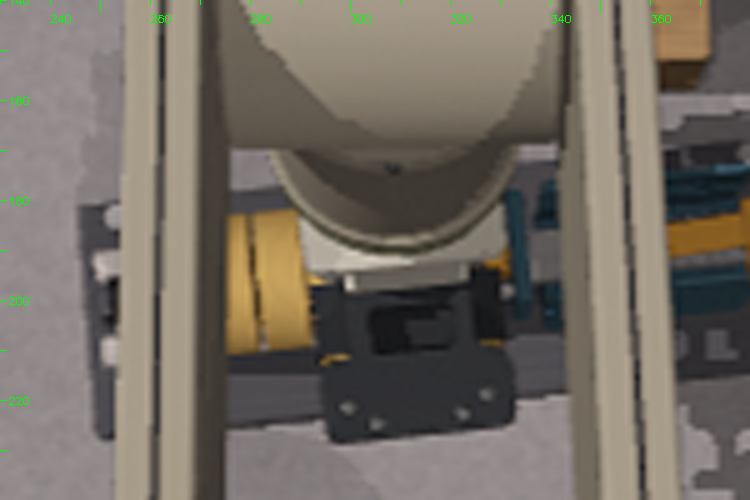

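View pics/ps_s.png

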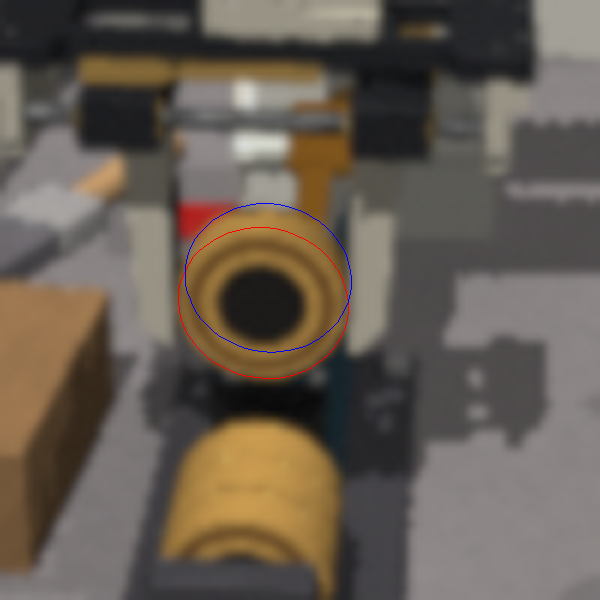

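Request:
jog_arm([
  [2,0,0,0,0,0,0.6],
  [4,0,0,0,0,0,0.6],
  [5.5,0,0,0,0,0,0.6],
  [6.6,0,0,0,0,0,0.6],
  [7.1,0,0,0,0,0,0.6],
])

```text
t: 7.68
tool_pos: [0.5664, 0.0494, 0.0504]
orientation: [-0.062, 1.568, 0.063]
force: [1.0, -0.4, -1.4]
opening: 0.0614
```

Request:
jog_arm([
  [0.1,0,0,0,0,0,0.6],
  [0.1,0,0,0,0,0,0.6],
])

```text
t: 7.92
tool_pos: [0.5667, 0.0493, 0.0497]
orientation: [-0.062, 1.568, 0.063]
force: [-0.8, 1.4, -0.4]
opening: 0.0616
```

```bash
python3 pl.py
```

```text
7.925 [0.5667 0.0493 0.0497] 0.06155413082672466 [-0.8142  1.4213 -0.4083]
(array([-15.028 ,  -0.0323,  -0.0568]), array([ 0.0876,  0.1272, -0.0254]))
(array([-7.028 , -0.0359, -0.0746]), array([ 0.0876,  0.1272, -0.0254]))
(array([ 0.272 , -0.0391, -0.0908]), array([ 0.0876,  0.1272, -0.0254]))
```

Request:
jog_arm([
  [0.15,0,0,0,0,0,0.6],
  [0.15,0,0,0,0,0,0.6],
])

```text
t: 8.18
tool_pos: [0.5671, 0.0493, 0.0488]
orientation: [-0.062, 1.567, 0.063]
force: [0.2, -0.5, 1.4]
opening: 0.0617
```

Request:
jog_arm([
  [0.1,0,0,0,0,0,0.6],
  [0.1,0,0,0,0,0,0.6],
])

```text
t: 8.43
tool_pos: [0.5672, 0.0494, 0.0487]
orientation: [-0.062, 1.567, 0.063]
force: [-4.8, 0.8, 6.8]
opening: 0.061
```

Request:
jog_arm([
  [0,0,-0.1,0,0,0,0.6],
  [0,0,-0.1,0,0,0,0.33],
  [0,0,-0.1,0,0,0,0.25],
  [0,0,-0.1,0,0,0,0.2],
  [0,0,-0.1,0,0,0,0.15],
])

```text
t: 9.05
tool_pos: [0.5662, 0.0493, 0.0487]
orientation: [-0.062, 1.567, 0.063]
force: [0.4, 0.2, 0.7]
opening: 0.0779
```

Run:
```python
from pl import *
S.crop(260,170,80,100,6,"rl_s");T.crop(230,140,150,100,5,"rl_t")
```

```text
9.05 [0.5662 0.0493 0.0487] 0.0778757264706857 [0.3563 0.2291 0.7014]
(array([-15.1315,  -0.0318,   0.0068]), array([ 0.0902,  0.1897, -0.02  ]))
(array([-7.1316, -0.0346, -0.0197]), array([ 0.0902,  0.1897, -0.02  ]))
(array([ 0.1684, -0.0371, -0.0438]), array([ 0.0902,  0.1897, -0.02  ]))
```

View pics/rl_s.png

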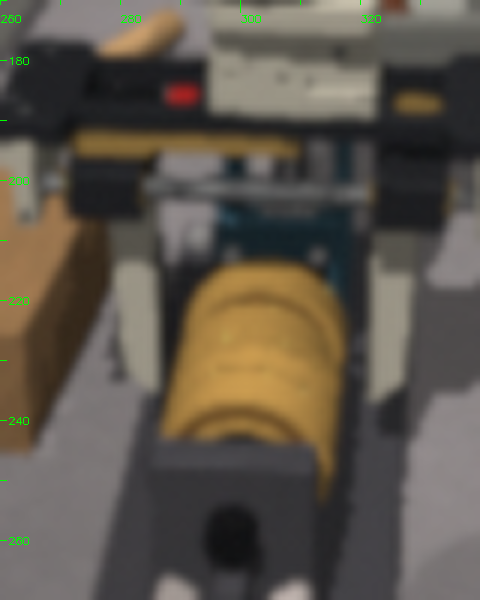

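View pics/rl_t.png

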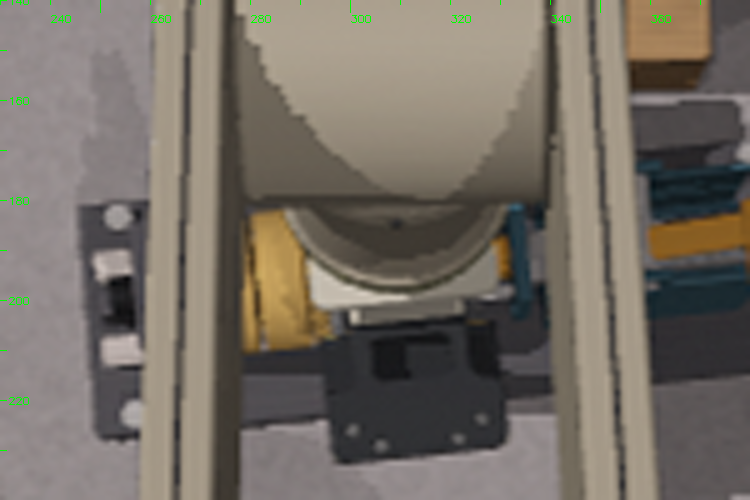

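Request:
jog_arm([
  [0,0,0,0,0,0,0.05],
  [-0.5,0,0,0,0,0,0],
  [-3,0,0,0,0,0,0],
  [-7,0,0,0,0,0,0],
  [-12,0,0,0,0,0,0],
])

```text
t: 9.78
tool_pos: [0.5649, 0.0492, 0.1692]
orientation: [-0.062, 1.569, 0.063]
force: [0.5, -0.3, 0.7]
opening: 0.0933
```

Request:
jog_arm([
  [-5,0,0,0,0,0,0.5],
  [-8,-6,0,0,0,0,1],
  [-8,-12,0,0,0,0,1],
  [-8,-17,0,0,0,0,1],
  [-8,-17,0,0,0,0,1],
])

```text
t: 10.4
tool_pos: [0.5781, -0.1239, 0.2493]
orientation: [-0.059, 1.569, 0.059]
force: [-0.0, 0.6, -0.8]
opening: 0.0475
```

```bash
cat > tr.py <<'E'
from g import *
TP=np.array([.5609,-.1194,.134]); Rp=Rxz(-Z,-ey)
st=robot.read_state(); print(st["t"],st["tool_pos"],st["opening"],st["force"],st["q"])
if __name__=="__main__": print(rel(TP+[0,0,.012],Rp))
E
python3 - <<'E'
from tr import *
print(rel(TP+[0,0,.012],Rp))
S.crop(265,150,90,110,5,"b_s");T.crop(230,140,180,100,4,"b_t")
E
```

```text
10.4 [ 0.5781 -0.1239  0.2493] 0.047504429460604174 [-0.0147  0.6179 -0.7949] [-0.2979  0.0945  1.4713  0.0001  1.5746 -0.3729]
(array([10.3265,  0.5838, -1.6927]), array([-0.1775,  0.0697,  0.0223]))
```

View pics/b_s.png

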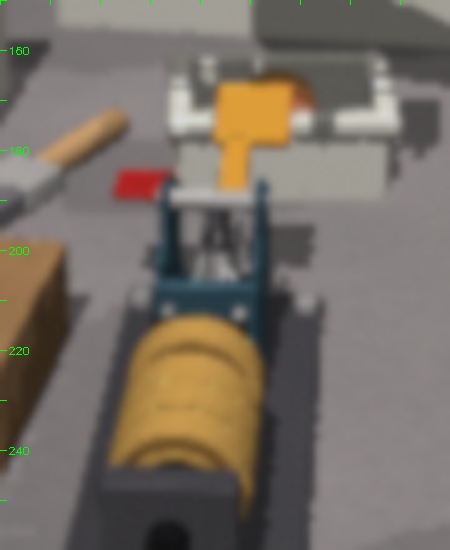

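View pics/b_t.png

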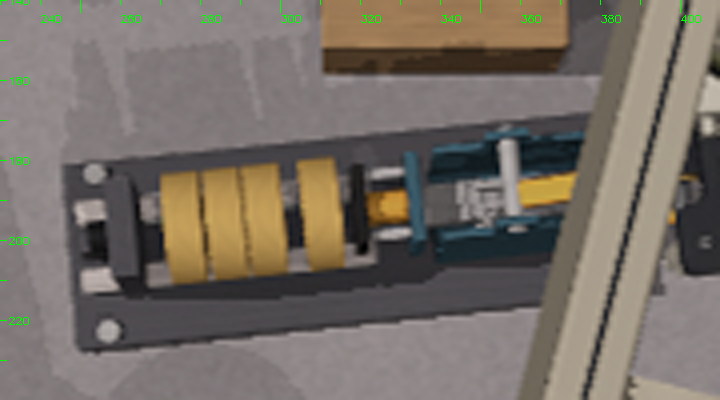

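Request:
jog_arm([
  [3,0.6,-1.7,-0.2,0,0,1],
  [6,0.6,-1.7,-0.2,0,0,1],
  [9,0.6,-1.7,-0.2,0,0,1],
  [10,0.6,-1.7,-0.2,0,0,1],
  [10,0.6,-1.7,-0.2,0,0,1],
])

```text
t: 11.12
tool_pos: [0.5607, -0.1147, 0.149]
orientation: [-0.064, 1.57, 0.066]
force: [-0.2, -0.1, -0.6]
opening: 0.0002
```

Run:
```python
from tr import *
print(rel(TP,Rp))
C=[T.atz(264.5,197,.099),T.atz(263.8,184,.099)]; o=W2((0,0,0)); print([ (c-o)@ex for c in C])
S.crop(270,130,90,80,7,"c_s");T.crop(330,140,110,80,6,"c_t")
```

```text
11.125 [ 0.5607 -0.1147  0.149 ] 0.00024157030979295014 [-0.1729 -0.1245 -0.6117] [-0.2924  0.0988  1.6505  0.0016  1.3925 -0.3756]
(array([ 1.5013, -0.4745, -0.0211]), array([ 0.2795,  0.0176, -0.0897]))
[np.float64(0.10277429569527874), np.float64(0.10179034802035519)]
```

View pics/c_s.png

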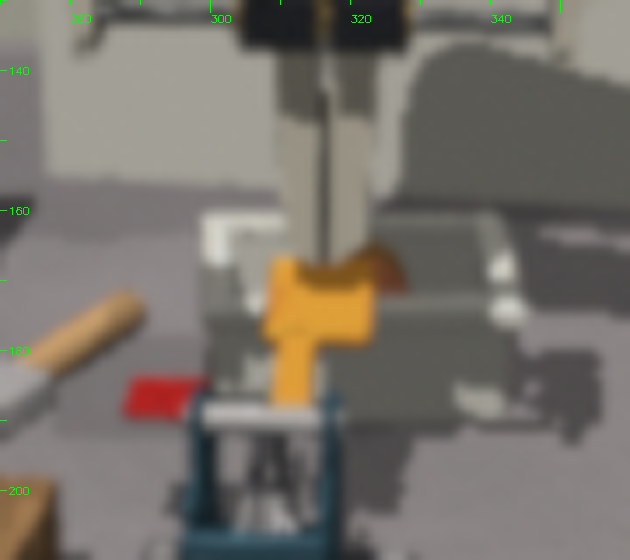

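View pics/c_t.png

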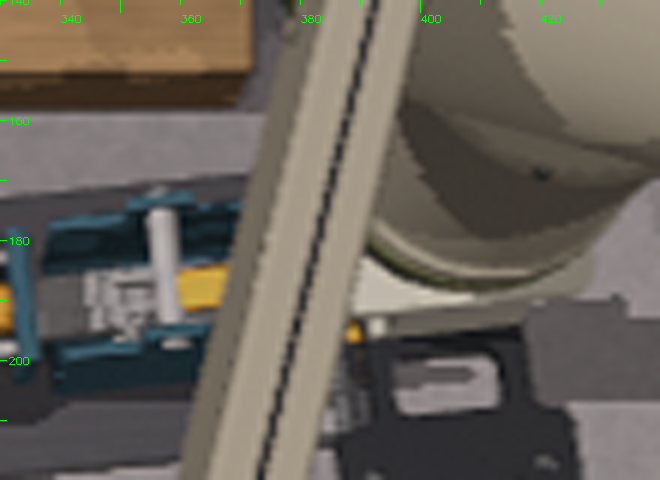

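Request:
jog_arm([
  [0.8,-0.5,0,0,0,0,1],
  [1.3,-0.5,0,0,0,0,1],
  [1.3,-0.5,0,0,0,0,1],
], squeeze=20)

```text
t: 11.6
tool_pos: [0.5619, -0.1205, 0.1371]
orientation: [-0.064, 1.568, 0.065]
force: [-1.3, -0.2, -0.5]
opening: 0.0002
```

Request:
jog_arm([
  [0.3,0,0,0,0,0,1],
  [0.3,0,0,0,0,0,1],
])

```text
t: 11.85
tool_pos: [0.5619, -0.1205, 0.1341]
orientation: [-0.064, 1.568, 0.065]
force: [1.1, -0.4, 1.1]
opening: 0.0003
```

Request:
jog_arm([
  [0.3,0,0,0,0,0,1],
  [0.3,0,0,0,0,0,1],
])

```text
t: 12.1
tool_pos: [0.562, -0.1206, 0.131]
orientation: [-0.064, 1.567, 0.065]
force: [0.1, -0.9, 1.7]
opening: 0.0004
```

Request:
jog_arm([
  [1,0,0,0,0,0,1],
  [2,0,0,0,0,0,1],
  [3,0,0,0,0,0,1],
  [3,0,0,0,0,0,1],
])

```text
t: 12.6
tool_pos: [0.562, -0.1204, 0.1001]
orientation: [-0.063, 1.568, 0.065]
force: [0.9, 0.1, 6.4]
opening: 0.0003
```

Request:
jog_arm([
  [0.3,0,0,0,0,0,1],
  [0.3,0,0,0,0,0,1],
])

```text
t: 12.85
tool_pos: [0.5621, -0.1199, 0.0972]
orientation: [-0.063, 1.568, 0.066]
force: [-0.7, 0.8, 6.6]
opening: 0.0006
```

Request:
jog_arm([
  [0.3,0,0,0,0,0,1],
  [0.3,0,0,0,0,0,1],
])

```text
t: 13.1
tool_pos: [0.5622, -0.1195, 0.0949]
orientation: [-0.063, 1.568, 0.067]
force: [-0.8, 2.5, 7.9]
opening: 0.0003
```

Request:
jog_arm([
  [-1.5,0,0,0,0,0,1],
  [-3,0,0,0,0,0,1],
  [-4.5,0,0,0,0,0,1],
  [-4.8,0,0,0,0,0,1],
  [-4.8,0,0,0,0,0,1],
])

```text
t: 13.72
tool_pos: [0.5621, -0.1196, 0.143]
orientation: [-0.063, 1.567, 0.066]
force: [-0.2, 0.5, -0.4]
opening: 0.0006
```

Run:
```python
from tr import *
print(rel(TP,Rp))
S.crop(270,130,90,100,6,"d_s");T.crop(240,150,140,80,5,"d_t")
```

```text
13.725 [ 0.5621 -0.1196  0.143 ] 0.0005891351486897165 [-0.1566  0.5336 -0.3873] [-0.3009  0.1079  1.6522  0.0031  1.38   -0.3838]
(array([ 0.898 ,  0.0285, -0.1169]), array([ 0.2432,  0.1485, -0.1282]))
```

View pics/d_s.png

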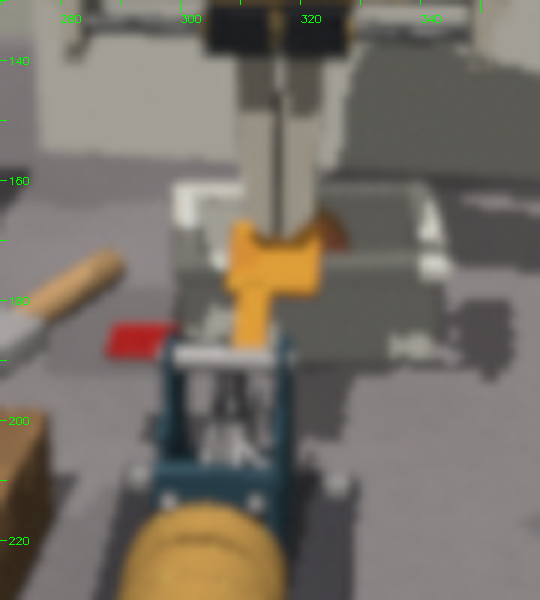

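View pics/d_t.png

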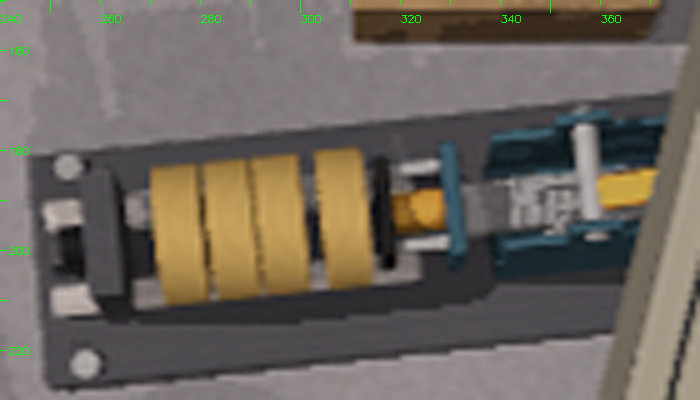

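Request:
jog_arm([
  [1.4,0,-0.1,0,0,0,1],
  [2.8,0,-0.1,0,0,0,1],
  [4.2,0,-0.1,0,0,0,1],
  [4.75,0,-0.1,0,0,0,1],
  [4.75,0,-0.1,0,0,0,1],
])

```text
t: 14.45
tool_pos: [0.5607, -0.119, 0.0949]
orientation: [-0.062, 1.569, 0.067]
force: [-2.6, 1.5, 13.3]
opening: 0.0007
```

Request:
jog_arm([
  [-1.5,0,0,0,0,0,1],
  [-3,0,0,0,0,0,1],
  [-4.5,0,0,0,0,0,1],
  [-4.8,0,0,0,0,0,1],
  [-4.8,0,0,0,0,0,1],
])

```text
t: 15.08
tool_pos: [0.5607, -0.1192, 0.1429]
orientation: [-0.062, 1.568, 0.067]
force: [0.2, -0.3, -0.5]
opening: 0.0006
```

Run:
```python
from tr import *
print(rel(TP,Rp))
T.crop(240,150,140,80,5,"e_t")
```

```text
15.075 [ 0.5607 -0.1192  0.1429] 0.0005527500836646595 [ 0.2253 -0.2535 -0.4617] [-0.3013  0.1054  1.6549  0.0037  1.3811 -0.3845]
(array([ 0.8934, -0.0285,  0.0176]), array([ 0.2551,  0.0881, -0.1904]))
```

View pics/e_t.png

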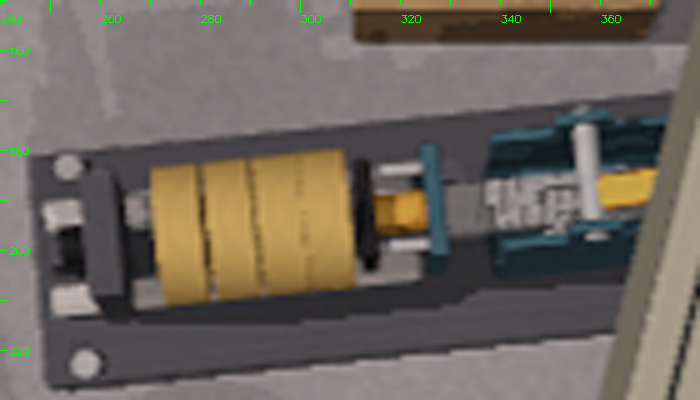

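Request:
jog_arm([
  [1.4,0,0,0,0,0,1],
  [2.8,0,0,0,0,0,1],
  [4.0,0,0,0,0,0,1],
  [4.45,0,0,0,0,0,1],
  [4.45,0,0,0,0,0,1],
])

```text
t: 15.75
tool_pos: [0.5604, -0.1183, 0.097]
orientation: [-0.061, 1.569, 0.069]
force: [0.5, 1.4, 8.2]
opening: 0.0004
```

Request:
jog_arm([
  [0.15,0,0,0,0,0,1],
])

```text
t: 15.88
tool_pos: [0.5605, -0.1179, 0.0952]
orientation: [-0.061, 1.569, 0.069]
force: [-1.4, 0.7, 16.9]
opening: 0.0006
```

Request:
jog_arm([
  [-1.5,0,0,0,0,0,1],
  [-3,0,0,0,0,0,1],
  [-4.5,0,0,0,0,0,1],
  [-4.6,0,0,0,0,0,1],
  [-4.6,0,0,0,0,0,1],
])

```text
t: 16.5
tool_pos: [0.5603, -0.1181, 0.141]
orientation: [-0.061, 1.569, 0.069]
force: [0.3, 0.2, -0.3]
opening: 0.0003
```

Run:
```python
from tr import *
print(rel(TP,Rp))
T.crop(240,150,140,80,5,"f_t")
```

```text
16.5 [ 0.5603 -0.1181  0.141 ] 0.0002821340015047943 [ 0.341   0.2201 -0.3248] [-0.3007  0.107   1.6568  0.0054  1.3793 -0.3845]
(array([ 0.7012, -0.1388,  0.046 ]), array([ 0.2678,  0.0311, -0.3127]))
```

View pics/f_t.png

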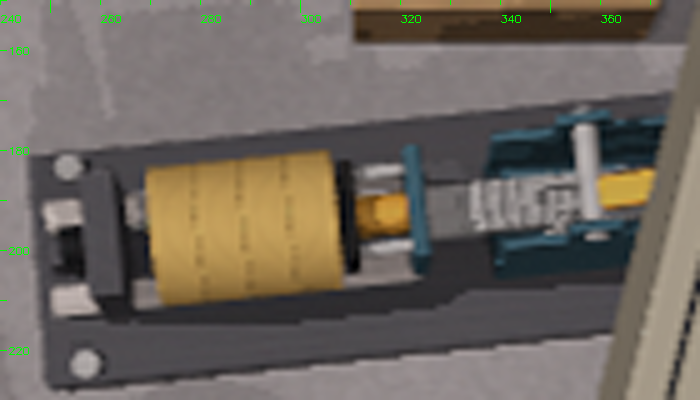

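Request:
jog_arm([
  [1.4,-0.1,0,0,0,0,1],
  [2.8,-0.1,0,0,0,0,1],
  [3.8,-0.1,0,0,0,0,1],
  [4.25,-0.1,0,0,0,0,1],
  [4.25,-0.1,0,0,0,0,1],
])

```text
t: 17.18
tool_pos: [0.5603, -0.1183, 0.0973]
orientation: [-0.06, 1.57, 0.07]
force: [0.2, 1.9, 7.4]
opening: 0.0002
```

Request:
jog_arm([
  [0.1,0,0,0,0,0,1],
])

```text
t: 17.3
tool_pos: [0.5604, -0.1179, 0.096]
orientation: [-0.059, 1.57, 0.071]
force: [-1.2, 0.8, 9.1]
opening: 0.0006
```

Request:
jog_arm([
  [-1.5,0,0,0,0,0,1],
  [-3,0,0,0,0,0,1],
  [-4.5,0,0,0,0,0,1],
  [-4.6,0,0,0,0,0,1],
  [-4.6,0,0,0,0,0,1],
])

```text
t: 17.92
tool_pos: [0.5603, -0.1182, 0.1418]
orientation: [-0.059, 1.57, 0.071]
force: [-0.1, -0.0, -1.2]
opening: 0.0003
```

Run:
```python
from tr import *
print(rel(TP,Rp))
T.crop(240,150,140,80,5,"g_t")
```

```text
17.925 [ 0.5603 -0.1182  0.1418] 0.0002642066495899819 [-0.0892 -0.0337 -1.1678] [-0.302   0.1072  1.6551  0.0069  1.3819 -0.3861]
(array([ 0.7819, -0.1275,  0.0546]), array([ 0.2719,  0.0034, -0.4148]))
```

View pics/g_t.png

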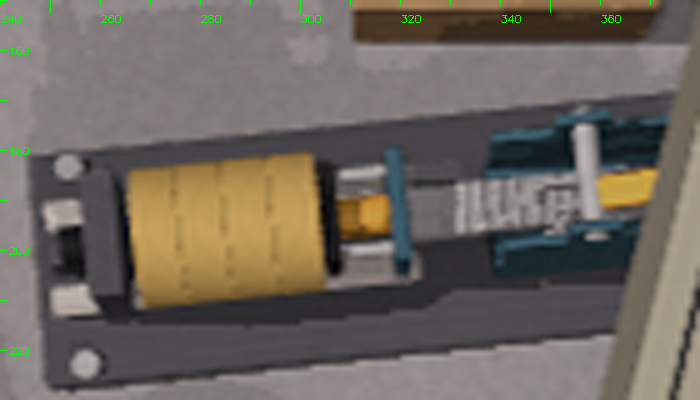

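Request:
jog_arm([
  [1.4,-0.1,0,0,0,0,1],
  [2.8,-0.1,0,0,0,0,1],
  [3.8,-0.1,0,0,0,0,1],
  [4.3,-0.1,0,0,0,0,1],
  [4.3,-0.1,0,0,0,0,1],
])

```text
t: 18.6
tool_pos: [0.5602, -0.1183, 0.0978]
orientation: [-0.059, 1.57, 0.072]
force: [-0.0, 1.6, 8.4]
opening: 0.0005
```

Run:
```python
from tr import *
S.crop(270,140,90,90,6,"h_s");T.crop(240,150,140,80,5,"h_t")
```

```text
18.6 [ 0.5602 -0.1183  0.0978] 0.0004765220895329866 [-0.0284  1.5826  8.4171] [-0.3028  0.1489  1.6937  0.0079  1.3024 -0.3878]
```

View pics/h_t.png

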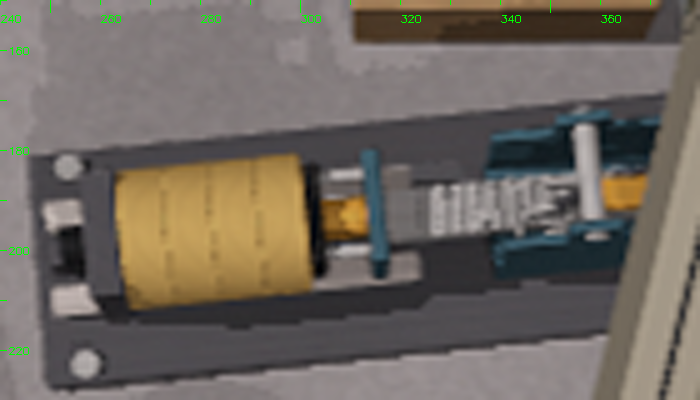

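View pics/h_s.png

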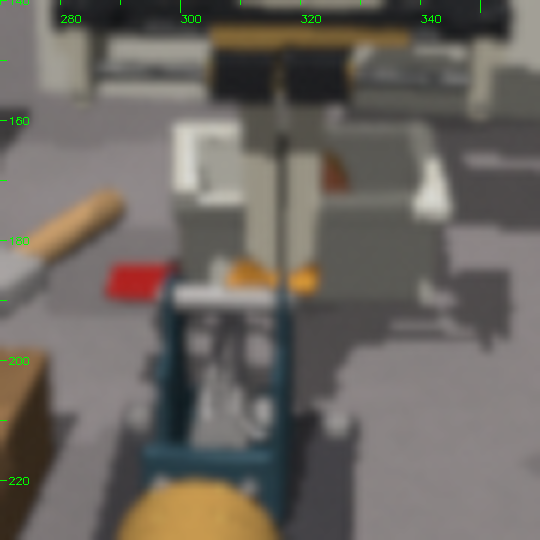

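Request:
jog_arm([
  [0.1,0,0,0,0,0,1],
])

```text
t: 18.82
tool_pos: [0.5603, -0.1181, 0.097]
orientation: [-0.058, 1.57, 0.072]
force: [-2.2, 1.0, 11.3]
opening: 0.0005
```

Request:
jog_arm([
  [-1.5,0,0,0,0,0,1],
  [-3,0,0,0,0,0,1],
  [-4.4,0,0,0,0,0,1],
  [-4.4,0,0,0,0,0,1],
  [-4.4,0,0,0,0,0,1],
])

```text
t: 19.45
tool_pos: [0.5601, -0.1184, 0.1406]
orientation: [-0.058, 1.571, 0.072]
force: [-0.1, -0.1, 0.3]
opening: 0.0005
```

Run:
```python
from tr import *
print(rel(TP,Rp))
T.crop(250,150,90,70,8,"i_t"); cv2.imwrite("pics/i_raw.png",T.im)
a=cv2.imread("pics/top0.png")
im=[]
# strip along clamp axis near y ~ far edge row for pads
for nm,A_ in (("start",a),("now",T.im)):
    im.append(cv2.resize(A_[165:220,255:345],None,fx=8,fy=5,interpolation=cv2.INTER_CUBIC))
cv2.imwrite("pics/i_cmp.png",np.vstack(im))
```

```text
19.45 [ 0.5601 -0.1184  0.1406] 0.00045260622250217005 [-0.1469 -0.1427  0.2714] [-0.3031  0.1091  1.6555  0.0081  1.3809 -0.3877]
(array([ 0.6556, -0.1134,  0.073 ]), array([ 0.2849, -0.0357, -0.5073]))
```

View pics/i_cmp.png

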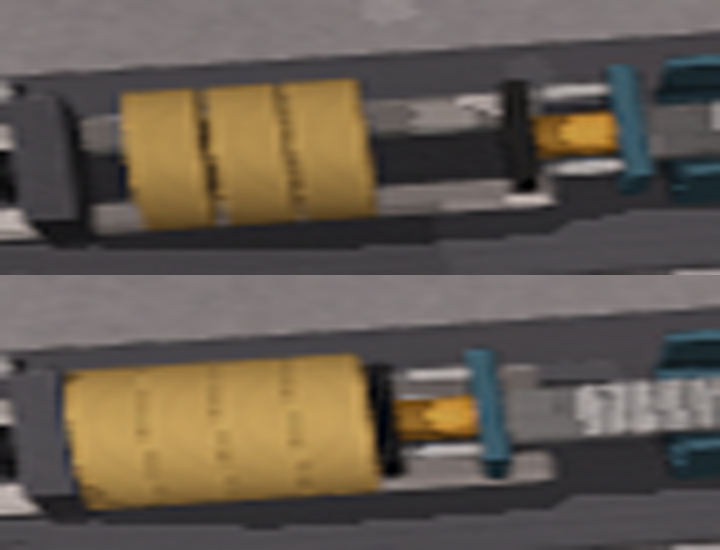

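View pics/i_t.png

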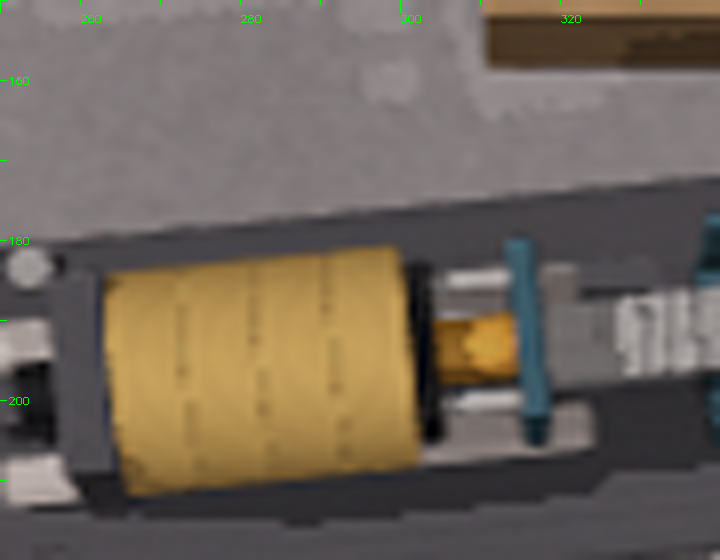

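Request:
jog_arm([
  [1.4,-0.1,0,0,0,0,1],
  [2.8,-0.1,0,0,0,0,1],
  [3.7,-0.1,0,0,0,0,1],
  [4.1,-0.1,0,0,0,0,1],
  [4.1,-0.1,0,0,0,0,1],
])

```text
t: 20.12
tool_pos: [0.5603, -0.119, 0.0994]
orientation: [-0.058, 1.57, 0.072]
force: [-2.1, 0.4, 13.0]
opening: 0.0005
```

Request:
jog_arm([
  [0.2,0,0,0,0,0,1],
  [0.2,0,0,0,0,0,1],
])

```text
t: 20.38
tool_pos: [0.5604, -0.1187, 0.0977]
orientation: [-0.058, 1.57, 0.073]
force: [-3.3, 1.6, 13.0]
opening: 0.0006
```

Request:
jog_arm([
  [0.1,0,0,0,0,0,1],
  [0.1,0,0,0,0,0,1],
])

```text
t: 20.62
tool_pos: [0.5604, -0.1185, 0.097]
orientation: [-0.058, 1.57, 0.073]
force: [-4.3, 0.7, 13.7]
opening: 0.0004
```

Request:
jog_arm([
  [-1.5,0,0,0,0,0,1],
  [-3,0,0,0,0,0,1],
  [-4.4,0,0,0,0,0,1],
  [-5,0,0,0,0,0,1],
  [-5,0,0,0,0,0,1],
])

```text
t: 21.25
tool_pos: [0.5606, -0.119, 0.1473]
orientation: [-0.058, 1.57, 0.073]
force: [-0.9, 0.2, 0.9]
opening: 0.0005
```

Run:
```python
from tr import *
T.crop(250,150,90,70,8,"j_t"); S.crop(270,140,90,100,6,"j_s")
RP=np.array([.6239,-.1339,.08]); print(rel(RP+[0,0,.09],Rp),rel(RP,Rp))
```

```text
21.25 [ 0.5606 -0.119   0.1473] 0.000512242937922514 [-0.8766  0.1617  0.9066] [-0.3046  0.1045  1.6477  0.0092  1.3926 -0.3894]
(array([-2.3871, -2.0025,  6.2335]), array([ 0.2876, -0.0541, -0.5804])) (array([ 6.6125, -2.0937,  6.2418]), array([ 0.2876, -0.0541, -0.5804]))
```

View pics/j_t.png

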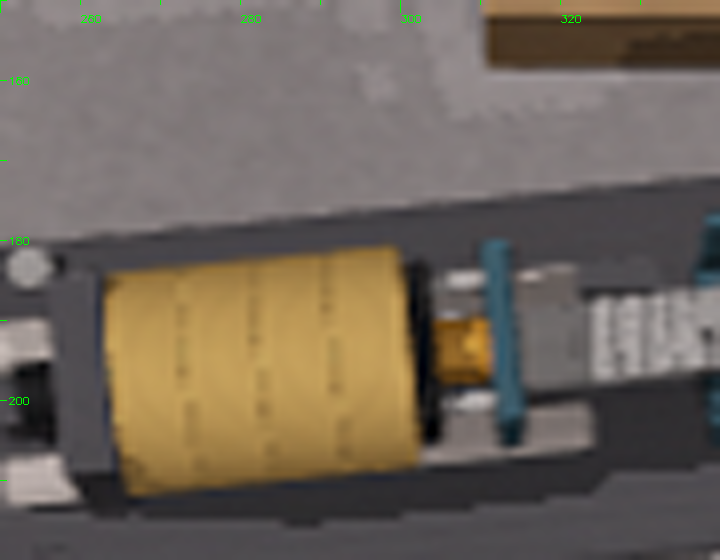

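View pics/j_s.png

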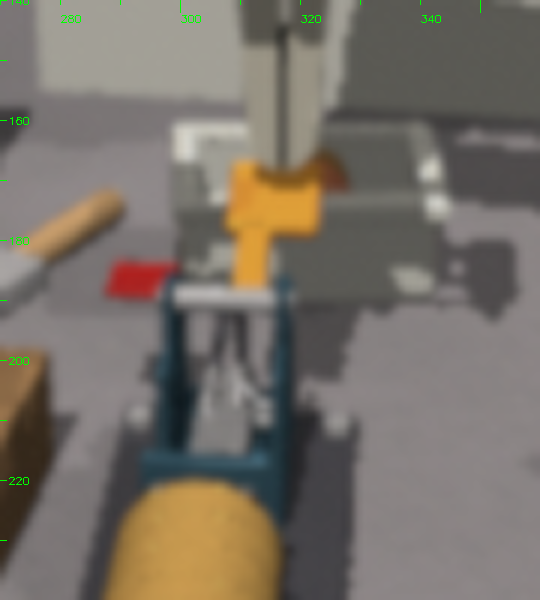

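Request:
jog_arm([
  [-3,0,0,0,0,0,1],
  [-4,-2,6.2,90,0,0,1],
  [-4,-2,6.2,90,0,0,1],
  [-4,-2,6.2,90,0,0,1],
  [-4,-2,6.2,90,0,0,1],
])

```text
t: 21.98
tool_pos: [0.6232, -0.134, 0.1848]
orientation: [0.534, 1.513, -0.52]
force: [-0.1, 0.3, -0.3]
opening: 0.0001
```

```bash
cat > re.py_ <<'E'
E
rm re.py_
cat > rl.py <<'E'
from tr import *
RP=np.array([.6239,-.1339,.08]); Rr=Rxz(-Z,-ex)
print(rel(RP+[0,0,.015],Rr), rel(RP+[0,0,.015],Rxz(-Z,ex)))
E
python3 rl.py
```

```text
21.975 [ 0.6232 -0.134   0.1848] 0.00014276828805091823 [-0.1354  0.3241 -0.2686] [-0.2975  0.2532  1.4116  0.0091  1.4835  0.3748]
(array([ 8.9749, -0.0081,  0.1331]), array([46.9607, -0.6535, -0.1012])) (array([ 8.9749, -0.0081,  0.1331]), array([-133.0371,    0.1245,   -0.8043]))
```

Request:
jog_arm([
  [3,0,0.1,47,-0.7,0,1],
  [5,0,0.1,47,-0.7,0,1],
  [7,0,0.1,47,-0.7,0,1],
  [8,0,0.1,47,-0.7,0,1],
  [8,0,0.1,47,-0.7,0,1],
])

```text
t: 22.6
tool_pos: [0.6221, -0.1332, 0.1021]
orientation: [1.155, 1.245, -1.156]
force: [0.4, -0.4, -0.6]
opening: 0.0007
```

Run:
```python
from rl import *
print(rel(RP,Rr))
S.crop(260,130,110,90,6,"k_s"); T.crop(290,130,130,90,6,"k_t")
```

```text
22.6 [ 0.6221 -0.1332  0.1021] 0.0006571808723554186 [ 0.4476 -0.411  -0.6439] [-0.2919  0.3077  1.5011  0.0006  1.3352  1.2056]
(array([0.7063, 0.1733, 0.0817]), array([-0.281 , -0.0814,  0.1154])) (array([0.7063, 0.1733, 0.0817]), array([179.7189,   0.181 ,   0.1276]))
(array([2.2063, 0.1763, 0.0838]), array([-0.281 , -0.0814,  0.1154]))
```

View pics/k_s.png

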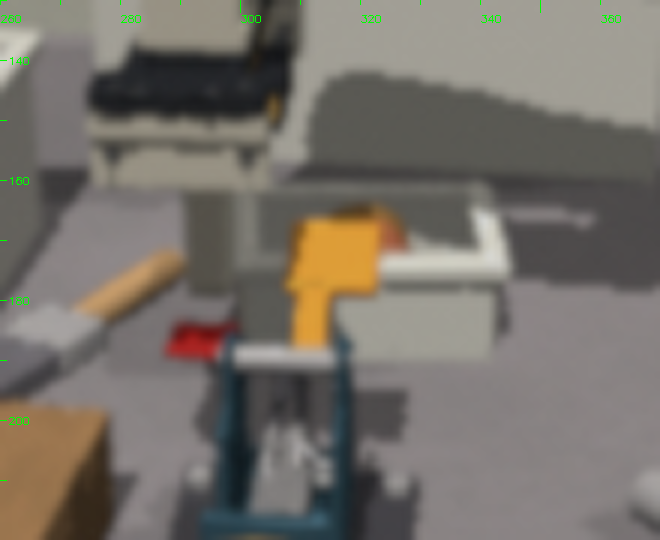

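View pics/k_t.png

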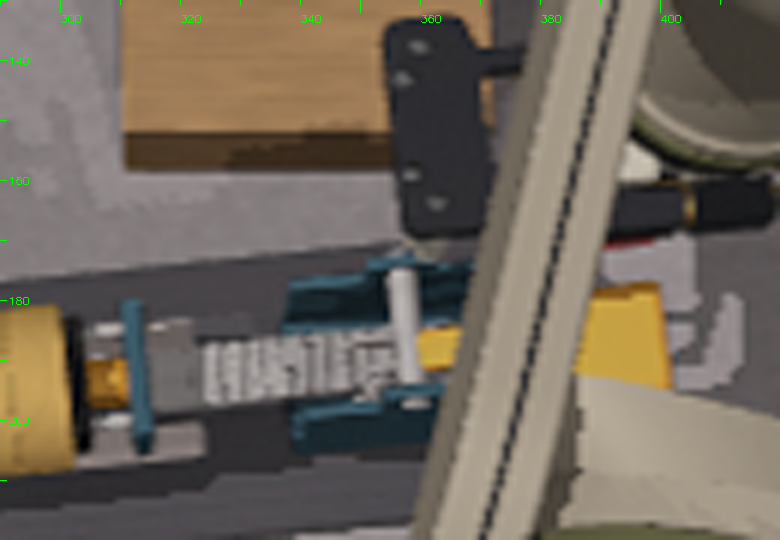

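Request:
jog_arm([
  [1.2,0.15,0.1,0,0,0,1],
  [2.2,0.15,0.1,0,0,0,1],
  [2.8,0.15,0.1,0,0,0,1],
  [3.3,0.15,0.1,0,0,0,1],
  [3.3,0.15,0.1,0,0,0,1],
])

```text
t: 23.32
tool_pos: [0.6241, -0.1341, 0.0697]
orientation: [1.153, 1.246, -1.153]
force: [-0.6, 0.4, 0.9]
opening: 0.0006
```

Request:
jog_arm([
  [0.1,0,0,0,0,0,1],
  [0.1,0,0,0,0,0,1],
  [0.1,0,0,0,0,0,1],
  [0.1,0,0,0,0,0,1],
])

```text
t: 23.82
tool_pos: [0.6243, -0.1342, 0.069]
orientation: [1.153, 1.246, -1.153]
force: [-0.3, -0.0, 0.7]
opening: 0.0004
```

Run:
```python
from rl import *
T.crop(250,140,150,80,5,"l_t")
```

```text
23.825 [ 0.6243 -0.1342  0.069 ] 0.00041119197998179964 [-0.299  -0.0117  0.6627] [-0.2925  0.3451  1.519   0.0007  1.2784  1.2014]
(array([-2.5988, -0.0378, -0.0377]), array([-0.079 , -0.0566,  0.0359])) (array([-2.5988, -0.0378, -0.0377]), array([179.9209,   0.0563,   0.0889]))
```

View pics/l_t.png

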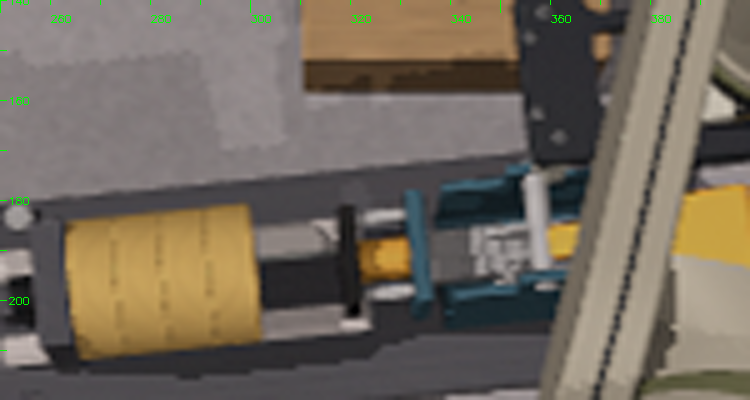

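Request:
jog_arm([
  [0,0,0,0,0,0,1],
  [0,0,0,0,0,0,1],
  [0,0,0,0,0,0,1],
  [-1,0,0,0,0,0,1],
  [-3,0,0,0,0,0,1],
])

```text
t: 24.5
tool_pos: [0.6236, -0.134, 0.0991]
orientation: [1.152, 1.247, -1.154]
force: [0.1, 0.2, 0.5]
opening: 0.0003
```

Request:
jog_arm([
  [-4,0,0,0,0,0,1],
  [-8,0,0,0,0,0,1],
  [-11,0,0,0,0,0,1],
  [-13,0,5,0,0,0,1],
  [-13,0,10,0,0,0,1],
])

```text
t: 25.12
tool_pos: [0.6334, -0.2351, 0.2345]
orientation: [1.152, 1.241, -1.149]
force: [0.3, 0.2, -0.4]
opening: 0.0007
```

Run:
```python
from rl import *
T.crop(245,140,150,80,5,"m_t"); S.crop(260,150,100,100,6,"m_s"); cv2.imwrite("pics/m_top.png",T.im)
```

```text
25.125 [ 0.6334 -0.2351  0.2345] 0.0006689997580036989 [ 0.2557  0.2045 -0.3776] [-0.4314  0.3255  1.2348  0.0003  1.577   1.0609]
(array([ 13.9356,  -0.2065, -10.189 ]), array([ 0.0205,  0.1043, -0.2213])) (array([ 13.9356,  -0.2065, -10.189 ]), array([-179.9791,    0.3476,    0.1639]))
```

View pics/m_t.png

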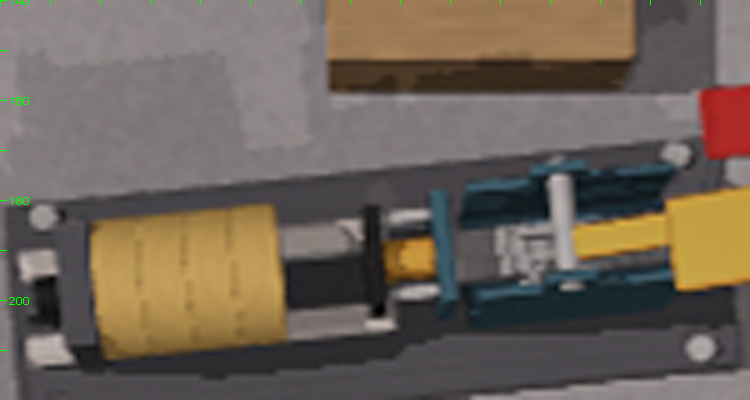

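View pics/m_s.png

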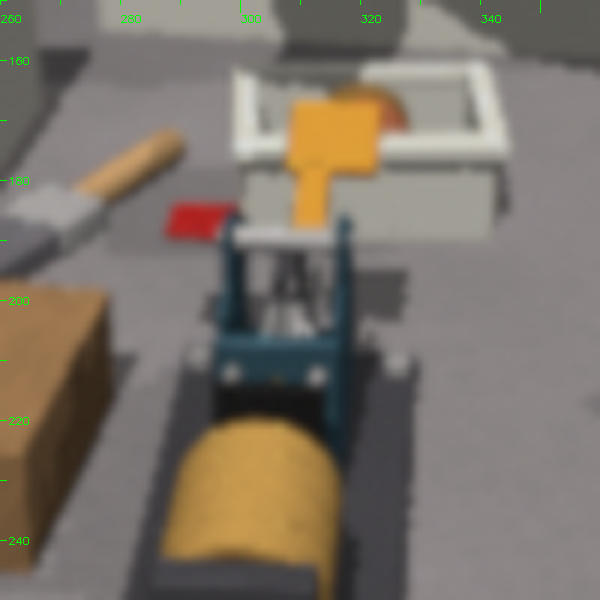

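View pics/m_top.png

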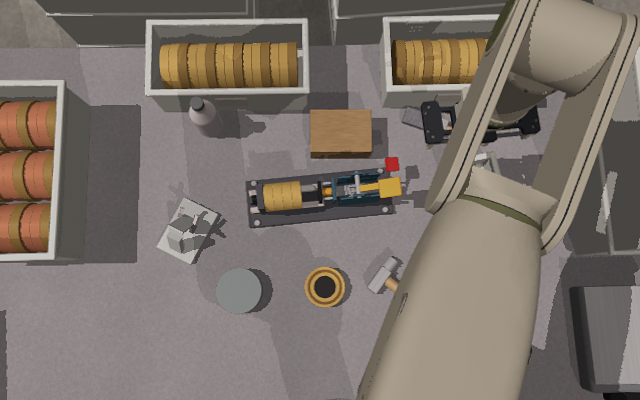

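Request:
jog_arm([
  [0,0,0,0,0,0,1],
  [0,0,0,0,0,0,1],
  [0,0,0,0,0,0,1],
])

```text
t: 25.6
tool_pos: [0.6316, -0.2379, 0.2316]
orientation: [1.154, 1.242, -1.155]
force: [-0.4, -0.6, -0.9]
opening: 0.0006
```

```bash
python3 -c "
from plant import ticket; print(ticket.close_job())"
```

```text
the job is handed in; nothing more can be done
None
```

The coil was loaded, the pack tightened and the jaw released as asked, and the job was handed in at about 25.6 s of the 72 s allowed.

- **Coil:** I took the bronze coil off the easel and stood it upright on the rails between the row and the pad. In the pictures it stood clear on both sides after I let go.
- **Pumping:** I made six full strokes. The first five read about 6.5 to 8.5 N just before the bottom stop. The sixth read 13 N about 2 to 4 mm before its bottom stop, and I stopped there. The picture showed the pack against the backstop and the pad pushed back about 9 mm, which is about 14 N.
- **After stroke five:** The pad looked only about 2 mm compressed, which is not snug, so I made the sixth stroke. That figure comes from a gap of less than one pixel in the picture, so it is the least certain measurement.
- **Bottom stop:** On strokes two and three I met the trigger's hard bottom stop lightly, at 13 to 17 N.
- **Release:** I held the red release down for about a second.
- **Last checks:** The last pictures show the jaw fully home and both paddles up. The four coils stand closed on the rails. The carton, bottle, tape and large coil look unmoved, and nothing is touching the robot. The arm hid parts of the brush and mallet in the last top view, but the visible parts were in place. No check failed.

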